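Pack the bento carrying case and clamp it with its draw latch

TASK

The carrying case is shut tight: slip the thin blade of the rice paddle into the slot under the orange lip of its lid, pry the lid up with it and get the lid swung right open; the paddle must finish lying on its cork rest. Pack every lidded food pot into the open case, shut the lid, then hook the latch's wire loop behind the two steel horns on the lid and press the red lever down past centre until it lies flat and clamps. Leave the wooden tub, the rice press and the blue dish where they stand.

Things in the scene. Friction and masses are not known exactly. Their poses are not given: they have to be found in the camera images.
- case: Green plastic carrying case fixed to the counter, 140 mm deep (its x) by 240 mm wide (its y); origin at the centre of its underside, z up, its front is -x. An open box with a lid: inside x -63..63 mm, y -113..113 mm, floor top at z = 8 mm, wall tops at z = 74 mm.
- case_floor (a point): Centre of the case's inner floor, 8 mm above the counter.
- slot (a point): Mouth of the pry slot, case frame (-88, -60, 68) mm: the 12 mm high gap (z 62 to 74 mm) between a flange on the case's front and the lid's orange lip. The slot is 100 mm wide (case y -110..-10 mm), 18 mm deep to the case wall, open towards the case's -x.
- lid (a joint): Angle of the lid, rad: 0 shut, grows as it opens, stop at 1.75. The hinge is stiff enough that the lid stays where it is left; about 2 N at the lip lifts it.
- lid_hinge (a point): On the lid's hinge line (along the case's y) at the case's far rim: case frame (70, 0, 74) mm. The lid's underside passes through this line.
- lid_lip (a point): Middle of the front edge of the lid's orange lip, half-way through its thickness: 158 mm from the hinge line, at y = -60 mm of the case. The lid is a grey plate 8 mm thick (z 74 to 82 mm when shut), 240 mm wide, reaching 140 mm from the hinge; the lip (100 mm wide) reaches 18 mm further.
- keeper (a joint): Draw of the spring keeper, m: 0 at rest, grows towards the case's front (latch side) as the loop pulls on it, at most 0.006; 6 N per mm. About 0.003 when the latch is clamped.
- keeper_seat (a point): Where the middle of the loop's bar sits when hooked; shut: case (-15, 55, 94) mm, 12 mm over the lid. Axes as the lid's: x away from the latch, z out of the lid. Two steel horns 29 mm high over the lid stand 24 mm either side of it in y (36 mm clear between), their back faces 5 mm on its latch side, leaning over it by 3 mm at the top; 7 mm high feet under the bar reach 19 mm behind it.
- lever (a joint): Angle of the red latch lever, rad: 0 flat (pointing to the case's -x), grows as it is raised, 1.57 upright, stop at 2.1 leaning over the lid. It stays where it is left (about 1 N at the tip moves it). With the loop hooked, dead centre is at about 0.25: a few N to pass, then it stays down.
- latch_pivot (a point): The lever's pivot, fixed on the case at (-92, 55, 86) mm, axis along the case's y; it stands on a grey block (case x -120..-70, y 25..85, 70 mm high) between two steel cheeks 96 mm high.
- lever_tip (a point): Tip of the red lever, 62 mm from its pivot; the lever is 44 mm wide and 9 mm thick.
- loop (a joint): Angle of the wire loop against the lever, rad: 0 folded back along the lever, grows as it swings up and over towards the lid. It swings freely and falls by its weight. Hinged to the lever 16 mm from the lever's pivot (15.0 mm towards the tip, 5.5 mm below it with the lever flat).
- loop_bar (a point): Middle of the loop's cross bar: a steel rod 10 mm thick, 80 mm long along the case's y, 90.4 mm from the loop's hinge, beyond the lever's tip when folded back; two 6 mm arms run to the hinge. Pulled over towards the lid, it draws the lever up with it. With the lever at 1.8 to 2.1 the bar clears the horns by some 15 mm and drops behind them.
- rest: Cork rest fixed to the counter, 250 x 120 x 10 mm, the long side along its x; origin at the centre of its underside.
- paddle_grip (a point): On the handle of the white plastic rice paddle, 20 mm behind its blade, half-way up the handle (8 mm above its underside), near its balance point. The paddle's x runs from handle to blade: handle 115 mm long, 22 mm wide, 16 mm thick; blade 85 mm long, 46 mm wide, 4 mm thick, its underside level with the handle's underside. 70 g.
- paddle_tip (a point): Middle of the blade's front edge, half-way through its thickness: 105 mm ahead of and 6 mm below paddle_grip.
- tub_mid (a point): Middle of the cypress tub, 156 mm across, 75 mm high (this point 37 mm up). Bystander.
- press_mid (a point): Middle of the rice press, a white box 110 x 80 x 45 mm with a red plate on springs, 91 mm high in all (this point 45 mm up). Bystander.
- dish_mid (a point): Middle of the blue ceramic dish, 130 mm across, 22 mm high (this point 11 mm up). Bystander.
- pot0_mid (a point): Centre of a lidded food pot: a white plastic box 54 (its x) x 44 (its y) x 48 mm (its z) with a yellow lid, sealed, so it may lie any way up in the case; 60 to 130 g. Absent from some starts.
- pot1_mid (a point): Centre of a lidded food pot: a white plastic box 54 (its x) x 44 (its y) x 48 mm (its z) with a blue lid, sealed, so it may lie any way up in the case; 60 to 130 g. Absent from some starts.
- pot2_mid (a point): Centre of a lidded food pot: a white plastic box 54 (its x) x 44 (its y) x 48 mm (its z) with an orange lid, sealed, so it may lie any way up in the case; 60 to 130 g. Absent from some starts.
- paddle: The paddle itself; origin on its underside where handle meets blade.
Not all that is in view belongs to the job. Leave any green or turquoise look-alike of the part that bears pot2_mid alone.

How it is judged:
On the way, in this order (a step that is already met when the one before it is completed fails the run):
1. the lid is pried up by more than 0.15 rad with the paddle touching it (value of joint lid above 0.15 rad and contact force between paddle and lid above 0.3 N), for 0.1 s.
2. the lid is swung right open, beyond 1.2 rad (value of joint lid above 1.2 rad), for 0.2 s.
3. every pot lies inside the case while the lid is still open (value of joint lid above 1 rad and x of pot0_mid in the frame of case between -0.063 and 0.063 m and y of pot0_mid in the frame of case between -0.113 and 0.113 m and z of pot0_mid in the frame of case between 0.01 and 0.07 m and x of pot1_mid in the frame of case between -0.063 and 0.063 m and y of pot1_mid in the frame of case between -0.113 and 0.113 m and z of pot1_mid in the frame of case between 0.01 and 0.07 m and x of pot2_mid in the frame of case between -0.063 and 0.063 m and y of pot2_mid in the frame of case between -0.113 and 0.113 m and z of pot2_mid in the frame of case between 0.01 and 0.07 m), for 0.2 s.
4. the lid is shut again, below 0.06 rad (value of joint lid below 0.06 rad), for 0.2 s.
5. with the lever still raised (above 0.6 rad), the loop's bar lies behind the keeper's horns, down between them and the lid (value of joint lid below 0.06 rad and value of joint lever above 0.6 rad and x of loop_bar in the frame of keeper_seat between -0.004 and 0.03 m and z of loop_bar in the frame of keeper_seat below 0.01 m), for 0.2 s.
At the end, for the whole second after the job is handed in: Lid shut (below 0.03 rad); lever flat (below 0.10 rad), loop bar behind the horns, keeper drawn over 1.5 mm; every pot present inside the case; paddle lying at rest on the cork rest, nothing of it propped up; tub, press and dish not moved over 25 mm (value of joint lid below 0.03 rad and value of joint lever below 0.1 rad and value of joint keeper above 0.0015 m and x of loop_bar in the frame of keeper_seat between -0.004 and 0.03 m and z of loop_bar in the frame of keeper_seat below 0.01 m and x of pot0_mid in the frame of case between -0.063 and 0.063 m and y of pot0_mid in the frame of case between -0.113 and 0.113 m and z of pot0_mid in the frame of case between 0.01 and 0.07 m and x of pot1_mid in the frame of case between -0.063 and 0.063 m and y of pot1_mid in the frame of case between -0.113 and 0.113 m and z of pot1_mid in the frame of case between 0.01 and 0.07 m and x of pot2_mid in the frame of case between -0.063 and 0.063 m and y of pot2_mid in the frame of case between -0.113 and 0.113 m and z of pot2_mid in the frame of case between 0.01 and 0.07 m and x of paddle_grip in the frame of rest between -0.125 and 0.125 m and y of paddle_grip in the frame of rest between -0.06 and 0.06 m and z of paddle_grip in the frame of rest between 0.012 and 0.03 m and z of paddle_tip in the frame of rest below 0.03 m and linear speed of paddle below 0.03 m/s); the robot touches nothing.
It fails at once if the cypress tub is moved by more than 25 mm (distance of tub_mid from where it was at the start of the episode above 0.025 m).
It fails at once if the rice press is moved by more than 25 mm (distance of press_mid from where it was at the start of the episode above 0.025 m).
It fails at once if the blue dish is moved by more than 25 mm (distance of dish_mid from where it was at the start of the episode above 0.025 m).
Of pot0, pot1, pot2 only 1 to 3 are there at a start; the rules pass over those that are not, and their reading is None.
At some moment in a run one of pot0, pot1, pot2, paddle may be knocked a few centimetres aside while the robot is not near it.
Once in a run the grip may slacken for a moment while it holds something.
It also fails if it takes over 210 s, if anything falls off the work surface, if the arm or the gripper's body presses on something with over 40 N, if the wrist force passes 120 N, or if a joint passes its speed limit or range.

ROBOT

A 7-joint arm with a two-finger parallel gripper is mounted at the origin on the work surface. World frame = base frame: x ahead of the robot, y to its left, z up, the work surface at z = 0. Lengths are in m, angles in rad, forces in N, time in s.
With the tool pointing down it reaches from about 0.35 to 0.9 m from the base axis. Payload 19.9 kg.
Tool frame: the origin (TCP) lies on the front face of the gripper's body, between the roots of the fingers; the fingertips stand 97 mm ahead of it and the grasp point (between the pads) lies 78 mm ahead of it (r.tcp_to_grasp is the distance from the TCP to the grasp point, in m); x points along the fingers, y is the direction in which the jaws open and shut, and the axes are right-handed (so a half turn about x gives the same grasp; the last joint's range is limited). The gripper opens to 94 mm and grips with 3 to 60 N. Pads are 16 mm wide; open, the fingers measure 119 mm over their backs; the gripper's body (75 mm by 177 mm) begins 78 mm behind the grasp point.
Start: joints at [1.121, 0.417, -0.01, 1.614, 0.005, 1.111, -0.053], TCP at [0.248, -0.573, 0.303] pointing down, gripper open.
Joint ranges: [-2.81, 2.81], [-0.39, 2.02], [-1.27, 1.25], [0.06, 2.57], [-1.19, 4.33], [0.19, 2], [-2.82, 2.82]. Speed limits (rad/s): [1.89, 1.89, 2.39, 2.39, 3.01, 3.01, 3.01].

INTERFACE

Orientations are given as a 3x3 rotation matrix whose columns are the frame's x, y, z axes.
In Python, from station import readout, snapshot, camera_model, r gives the robot as it stands.
- The arm moves only by the tool drive_tool, never from a script. Its argument "moves" is text: rows parted by semicolons, each of 4 numbers parted by spaces: the shift along the world's x, y, z in mm, then the turn about the world's z in rad. In form: dx dy dz turn; .... A call has 1 to 20 rows; each row shifts and turns the commanded pose from where the row before left it; what a row does not reach is not made up. A row lasts 1/12 s, in which the tool goes at most 41.7 mm and 7.16 degrees, less where a joint would pass 70% of its speed; a pose out of reach is approached as far as the arm can. A call is refused whole if a number of a shift passes 41.7 or a number of a turn 0.125, either way. A call with a gripper value outside its range is refused whole. "grip" is the opening, from 0 (shut) to 1 (fully open), set as the call begins (left out, the last holds). The fingers move at their own pace and stop on an object; "force" is the grip in N (left out, the last holds). Time passes only in rows, so rows that do not move let the fingers close. It gives the time, the measured TCP pose, the force and the opening at its end, in the units of the state.
- readout.observe(): the state, without advancing time (a new reading comes with each control period).
- snapshot(name): name is "scene" or "top"; returns the picture (480x640x3 uint8, red, green, blue); there is no depth.
- camera_model(name): a dict with "mtx" (3x3 intrinsics, pixels), "world_from_camera" (4x4, takes a point from camera to world coordinates). Camera axes: x right, y up, looking along -z (the intrinsics and any distortion apply to the point x, -y, -z); pixel columns grow to the right and rows downward; lengths in m; the calibration is good to about 2 mm. A picture is of the moment at which its call begins. camera_model takes no time and is no camera call.
- r.hand_in(): hands the job in, once; it reports no verdict.
The state is a dict: "clock": time; "q": joint angles; "joint_velocities": joint speeds; "effort": joint torques, N m; "ee_pos": TCP position; "tool_rot": TCP orientation; "contact_force": force on the tool from outside, world axes, zero at the start; "moment": the same for the moment, N m; "gripper_width": finger opening in m.
Only numpy, scipy, OpenCV 4.12 (cv2) and the standard library are available. Lean on these libraries where they do the work, as an engineer would, in place of code of your own. Each camera call takes 0.05 s, during which the arm holds its last target.

## Working session

There is one attempt and no reset: what is moved stays moved. The work goes in short steps, Python scripts to look and compute and a tool call to move; the robot and the scene stay as the last step left them, time stands still between calls to the robot, and variables do not carry over. Pictures are saved under pics/ and viewed, and the job is handed in when it is done.

Besides the shell and the picture viewer there is one more tool, called by a JSON object that holds its "api" and its "payload", one argument or row to a line. drive_tool: Moves the arm, as the interface text tells. Its arguments: {"type":"object","properties":{"moves":{"type":"string"},"grip":{"type":"number"},"force":{"type":"number"}},"required":["moves"]}

```bash
ls; mkdir -p pics
python3 - <<'E'
from station import readout, snapshot, camera_model, r
import cv2,numpy as np
print(readout.observe())
for n in("scene","top"):
    im=snapshot(n); cv2.imwrite(f"pics/{n}0.png",im[:,:,::-1]); m=camera_model(n); print(n,m)
E
```

```text
pics
{'clock': 0.0, 'q': array([ 1.12050856,  0.41799281, -0.01030236,  1.61418704,  0.00467735,
        1.11070485, -0.0530367 ]), 'joint_velocities': array([6.28666261e-04, 2.44943101e-04, 6.80664542e-04, 9.90825752e-04,
       3.58945100e-05, 1.13030459e-04, 5.07098119e-04]), 'effort': array([ 1.06167929e-04, -8.51258683e+01,  6.38742931e-01, -4.26000237e+01,
       -4.88348154e-02,  1.86783815e-02,  8.91200875e-05]), 'ee_pos': array([ 0.24832922, -0.57325628,  0.30200805]), 'tool_rot': array([[-5.70668132e-04,  3.97461067e-01, -9.17618861e-01],
       [ 1.13235395e-03, -9.17618166e-01, -3.97461470e-01],
       [-9.99999196e-01, -1.26588793e-03,  7.35888366e-05]]), 'contact_force': array([ 0.03382929, -0.44887674,  0.55208559]), 'moment': array([-0.02197997, -0.0061062 ,  0.00275511]), 'gripper_width': 0.09387545593884516}
scene {'mtx': array([[507.96731053,   0.        , 319.4484243 ],
       [  0.        , 507.96731053, 241.48131208],
       [  0.        ,   0.        ,   1.        ]]), 'world_from_camera': array([[-0.6949125 , -0.55080997,  0.46228238,  1.21927173],
       [ 0.7190931 , -0.53111072,  0.44813671,  0.65612452],
       [-0.00131504,  0.64383988,  0.76515912,  1.21630873],
       [ 0.        ,  0.        ,  0.        ,  1.        ]])}
top {'mtx': array([[436.72157991,   0.        , 321.56113832],
       [  0.        , 436.72157991, 245.11665971],
       [  0.        ,   0.        ,   1.        ]]), 'world_from_camera': array([[ 0.00666677,  0.99309414, -0.11713061,  0.41553854],
       [-0.99981493,  0.00873365,  0.01714152, -0.00173575],
       [ 0.01804612,  0.11699465,  0.99296857,  1.31876659],
       [ 0.        ,  0.        ,  0.        ,  1.        ]])}
```

View pics/scene0.png

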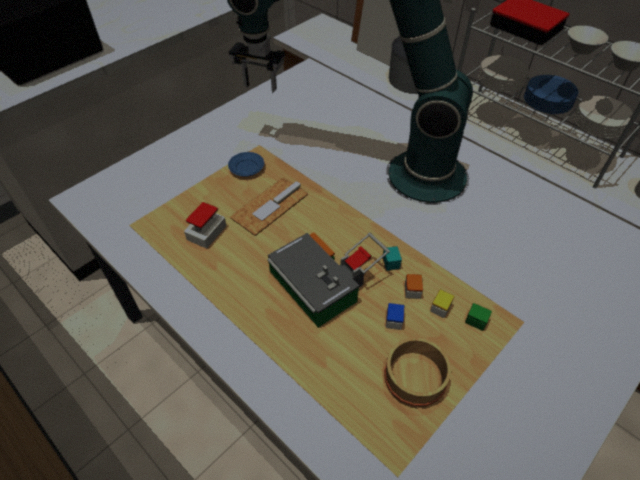

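View pics/top0.png

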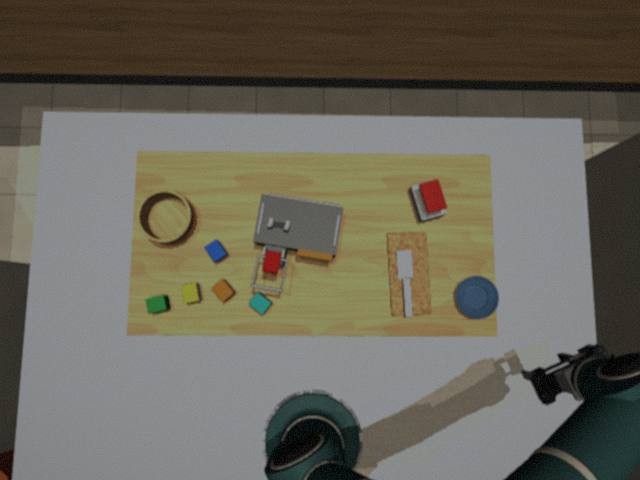

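Top view: case around (298,226), with the orange lip at (316,255) and the red lever at (271,262). The loop bar is at (268,291). Pots are blue (216,251), yellow (191,293) and orange (222,290), and the look-alikes are green (157,304) and turquoise (260,303). The paddle lies on the cork at (405,275), with its blade up (+x). Next I measure.

```bash
cat > h.py <<'E'
import numpy as np,cv2
from station import readout, snapshot, camera_model, r
def ray(n,uv):
    m=camera_model(n);K=m["mtx"];T=m["world_from_camera"]
    x=(uv[0]-K[0,2])/K[0,0];y=(uv[1]-K[1,2])/K[1,1]
    d=T[:3,:3]@np.array([x,-y,-1.]);return T[:3,3],d/np.linalg.norm(d)
def onz(n,uv,z):
    o,d=ray(n,uv);return o+d*(z-o[2])/d[2]
def proj(n,P):
    m=camera_model(n);K=m["mtx"];T=m["world_from_camera"]
    p=T[:3,:3].T@(np.asarray(P)-T[:3,3]);return np.array([K[0,0]*p[0]/-p[2]+K[0,2],K[1,1]*-p[1]/-p[2]+K[1,2]])
def tri(a,b):
    (o1,d1),(o2,d2)=ray("scene",a),ray("top",b)
    A=np.c_[d1,-d2];s=np.linalg.lstsq(A,o2-o1,rcond=None)[0]
    p,q=o1+s[0]*d1,o2+s[1]*d2;return (p+q)/2,np.linalg.norm(p-q)
def save(name,im,box=None,k=1):
    if box: x0,y0,x1,y1=box; im=im[y0:y1,x0:x1]
    im=cv2.resize(im,None,fx=k,fy=k,interpolation=cv2.INTER_CUBIC)
    cv2.imwrite(f"pics/{name}.png",im[:,:,::-1])
def blobs(im,lo,hi,amin=20,box=None):
    hsv=cv2.cvtColor(im,cv2.COLOR_RGB2HSV);m=cv2.inRange(hsv,np.array(lo),np.array(hi))
    if box: z=np.zeros_like(m);x0,y0,x1,y1=box;z[y0:y1,x0:x1]=m[y0:y1,x0:x1];m=z
    cs,_=cv2.findContours(m,cv2.RETR_EXTERNAL,cv2.CHAIN_APPROX_NONE);out=[]
    for c in cs:
        a=cv2.contourArea(c)
        if a>=amin: out.append((cv2.minAreaRect(c),a,c))
    return out
E
python3 - <<'E'
from h import *
s=snapshot("scene");t=snapshot("top")
cv2.imwrite("pics/s.png",s[:,:,::-1])
save("tc1",t,(235,180,355,320),5.5/1.3)
save("tc2",t,(130,180,290,320),5)
save("tc3",t,(370,170,510,330),3.7)
save("sc1",s,(220,160,360,340),3.3)
E
```

```text
(no output)
```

View pics/tc1.png

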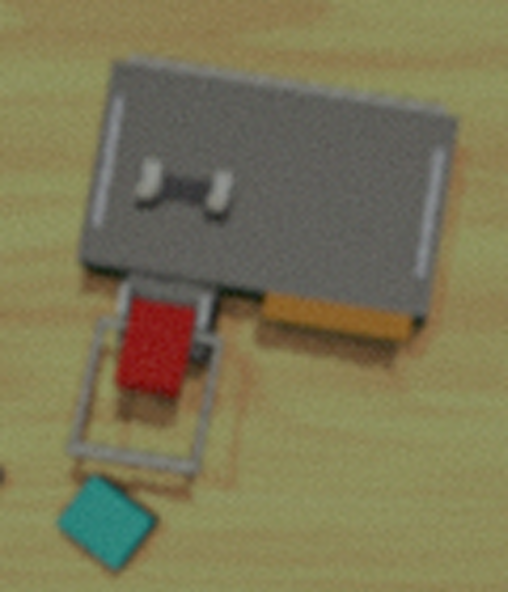

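View pics/tc2.png

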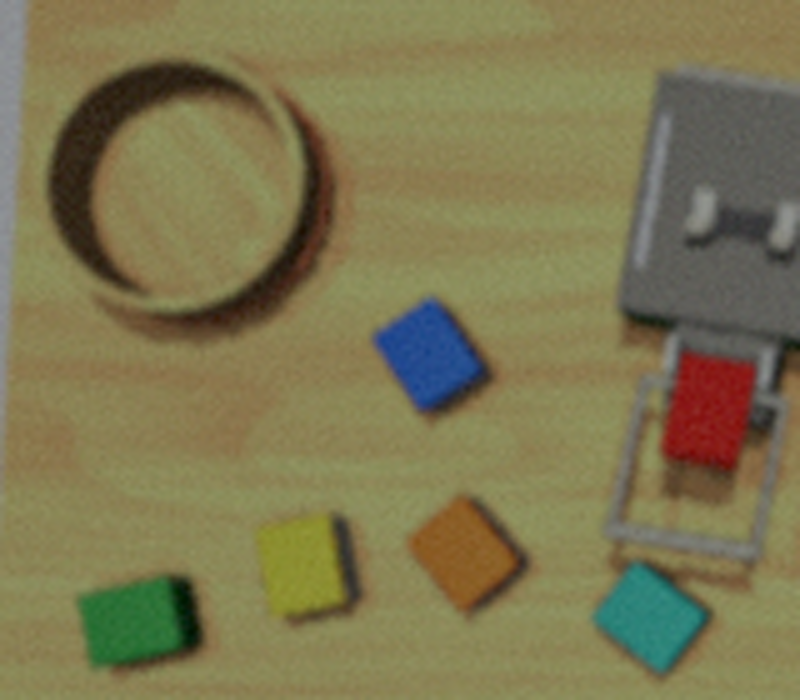

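View pics/tc3.png

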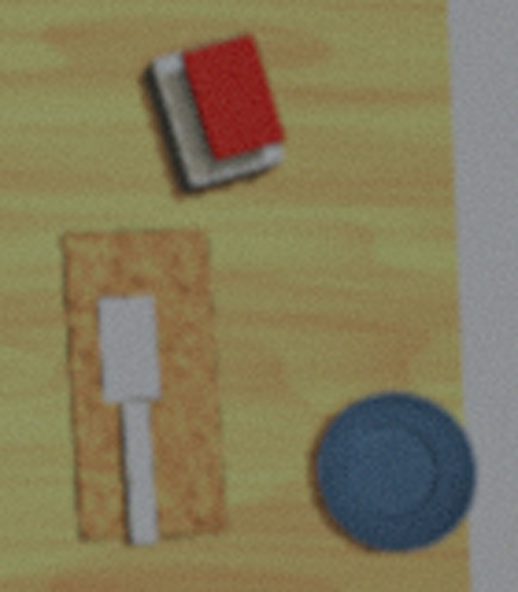

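Run:
```python
from h import *
t=snapshot("top")
k=5.5/1.3
# lid corners from crop (236 scale 4.23, origin 235,180)
c=[(112,62),(457,118),(415,318),(85,263)]
P=[]
for u,v in c:
    p=onz("top",(235+u/k-0.4,180+v/k-0.4),0.082);P.append(p[:2]);print(p)
P=np.array(P)
print("edges",[np.linalg.norm(P[i]-P[(i+1)%4]) for i in range(4)])
for a,b in((1,0),(2,3)):
    d=P[a]-P[b]; print(np.degrees(np.arctan2(d[0],-d[1])))
print("centre",P.mean(0))
def show(nm,lo,hi,z,box):
    for (ce,sz,an),a,cn in blobs(t,lo,hi,20,box):
        pts=cv2.boxPoints(((ce),sz,an)); W=np.array([onz("top",q,z)[:2] for q in pts]); e=[W[1]-W[0],W[2]-W[1]]
        print(nm,ce,a,onz("top",ce,z)[:2].round(4),[round(float(np.linalg.norm(x)),4) for x in e],[round(float(np.degrees(np.arctan2(x[1],x[0]))),1) for x in e])
B=(130,150,500,330)
show("blue",(108,120,80),(125,255,255),.048,(190,150,300,330))
show("yellow",(24,150,80),(33,255,255),.048,(170,270,206,320))
show("orange",(8,160,80),(18,255,255),.048,(206,270,240,310))
show("lip",(8,160,80),(20,255,255),.080,(290,230,345,270))
show("lever",(0,150,70),(4,255,255),.090,(255,240,290,280))
show("cyan",(80,120,60),(95,255,255),.048,(240,280,280,320))
show("dish",(100,80,30),(120,255,255),.02,(440,260,510,330))
hsv=cv2.cvtColor(t,cv2.COLOR_RGB2HSV)
for p in[(190,293),(222,290),(316,255),(405,262),(407,295),(420,260),(450,220)]: print(p,hsv[p[1],p[0]])
```

```text
[0.70760641 0.15238815 0.082     ]
[ 0.67121447 -0.08308916  0.082     ]
[ 0.53406255 -0.05494847  0.082     ]
[0.56936396 0.16735775 0.082     ]
edges [np.float64(0.2382728192540582), np.float64(0.14000909791606425), np.float64(0.22509163243257815), np.float64(0.1390505833314147)]
-8.785298508993566
-9.023020949288371
centre [0.62056185 0.04542707]
blue (215.5, 250.5) 229.5 [0.5469 0.2852] [0.0423, 0.0517] [-55.0, -145.1]
yellow (190.05767822265625, 292.7884521484375) 243.0 [0.424  0.3539] [0.043, 0.0532] [-78.2, -166.5]
orange (222.3470916748047, 290.4882507324219) 240.0 [0.4312 0.2615] [0.0434, 0.0534] [-48.3, -138.2]
lip (314.22430419921875, 255.24595642089844) 164.5 [ 0.5324 -0.0024] [0.0178, 0.1017] [-8.2, -98.5]
lever (271.32354736328125, 261.79412841796875) 280.5 [0.512  0.1182] [0.0595, 0.0438] [-11.2, -102.1]
cyan (259.760009765625, 302.8200378417969) 234.0 [0.3966 0.1531] [0.042, 0.0515] [-35.9, -126.0]
dish (476.5, 297.0) 1272.5 [ 0.4175 -0.4858] [0.1233, 0.1183] [-89.6, 177.7]
(190, 293) [ 31 168 144]
(222, 290) [ 17 179 140]
(316, 255) [ 18 179 137]
(405, 262) [100  10 146]
(407, 295) [ 95  10 146]
(420, 260) [ 18 121 139]
(450, 220) [ 23 112 137]
```

```bash
cat >> h.py <<'E'
TH=np.radians(-8.7);C0=np.array([0.620,0.0452,0.])
RC=np.array([[np.cos(TH),-np.sin(TH),0],[np.sin(TH),np.cos(TH),0],[0,0,1]])
def cw(x,y,z): return C0+RC@np.array([x,y,z])/1000
def wc(p): return RC.T@(np.asarray(p)-C0)*1000
E
python3 - <<'E'
from h import *
t=snapshot("top");s=snapshot("scene")
pts=[(70,120,82),(70,-120,82),(-70,-120,82),(-70,120,82),(-88,-10,82),(-88,-110,82),(-20,31,111),(-20,79,111),(-154,33,90),(-154,77,90),(-92,55,86)]
for n,im,box in(("top",t,(235,180,355,320)),("scene",s,(250,210,410,340))):
    k=4 ; x0,y0,x1,y1=box
    o=cv2.resize(im[y0:y1,x0:x1],None,fx=k,fy=k,interpolation=cv2.INTER_CUBIC)
    for p in pts:
        u=(proj(n,cw(*p))-[x0,y0]+.5)*k; cv2.circle(o,tuple(int(a) for a in u),3,(255,255,0),-1)
    cv2.imwrite(f"pics/ov_{n}.png",o[:,:,::-1])
hsv=cv2.cvtColor(t,cv2.COLOR_RGB2HSV)
m=((hsv[...,1]<60)&(hsv[...,2]>90)).astype(np.uint8);z=np.zeros_like(m);z[240:320,385:435]=m[240:320,385:435]
for v in range(244,320,4):
    xs=np.where(z[v])[0]; print(v,(xs.min(),xs.max(),xs.mean()) if len(xs) else None)
ys=np.where(z.any(1))[0];print(ys.min(),ys.max())
for (ce,sz,an),a,cn in blobs(t,(10,85,60),(21,255,255),300,(380,225,440,322)):
    W=np.array([onz("top",q,0.010)[:2] for q in cv2.boxPoints((ce,sz,an))]);print(a,onz("top",ce,.01),W.round(4).tolist())
E
```

```text
244 None
248 None
252 (np.int64(396), np.int64(411), np.float64(403.5))
256 (np.int64(397), np.int64(411), np.float64(404.0))
260 (np.int64(397), np.int64(411), np.float64(404.0))
264 (np.int64(397), np.int64(412), np.float64(404.5))
268 (np.int64(397), np.int64(412), np.float64(404.5))
272 (np.int64(397), np.int64(412), np.float64(404.5))
276 (np.int64(398), np.int64(412), np.float64(405.0))
280 (np.int64(403), np.int64(409), np.float64(406.0))
284 (np.int64(403), np.int64(410), np.float64(406.5))
288 (np.int64(403), np.int64(410), np.float64(406.5))
292 (np.int64(403), np.int64(410), np.float64(406.5))
296 (np.int64(404), np.int64(411), np.float64(407.5))
300 (np.int64(404), np.int64(411), np.float64(407.5))
304 (np.int64(405), np.int64(411), np.float64(408.0))
308 (np.int64(405), np.int64(411), np.float64(408.0))
312 (np.int64(405), np.int64(412), np.float64(408.5))
316 (np.int64(405), np.int64(411), np.float64(408.0))
250 317
2335.5 [ 0.48470396 -0.28496166  0.01      ] [[0.6014, -0.1894], [0.6306, -0.3349], [0.3701, -0.3788], [0.3427, -0.2364]]
```

View pics/ov_top.png

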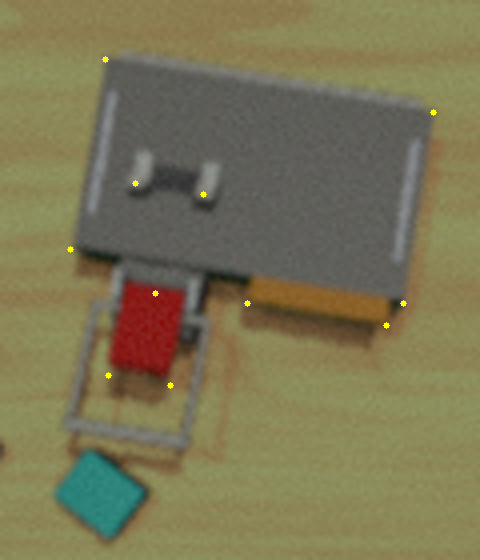

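View pics/ov_scene.png

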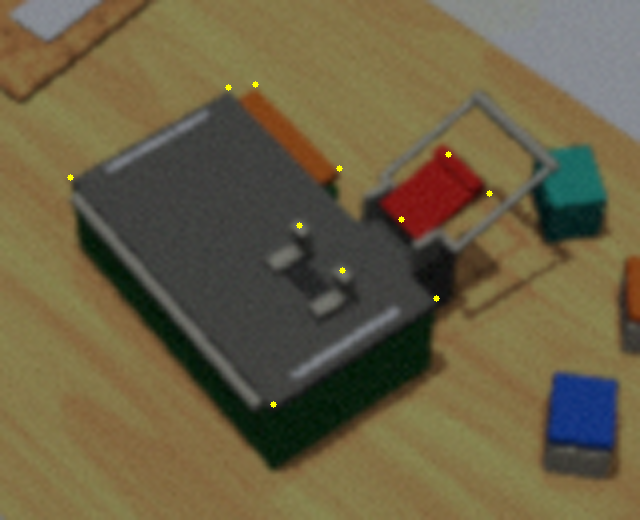

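Run:
```python
from h import *
t=snapshot("top");s=snapshot("scene")
for n,im,box in(("top",t,(290,235,345,275)),("scene",s,(300,225,345,270))):
    for (ce,sz,an),a,cn in blobs(im,(8,140,50),(21,255,255),30,box):
        M=cv2.moments(cn);ce=(M["m10"]/M["m00"],M["m01"]/M["m00"])
        print(n,ce,a,"lip",onz(n,ce,.082),"case xy",wc(onz(n,ce,.082)))
# bright horns, loop bar
    hsv=cv2.cvtColor(im,cv2.COLOR_RGB2HSV)
# loop-bar corners hand-picked
bt=[(235+68/4,180+425/4),(235+186/4,180+440/4)]
bs=[(250+551/4,210+160/4),(250+478/4,210+97/4)]
for a,b in((0,0),(1,1)):
    p,e=tri(bs[a],bt[b]);print("bar end",p,e,wc(p))
bt=[(235+163/4,180+372/4),(235+110/4,180+368/4)]
# horn tops
for a,b in(((250+283/4,210+257/4),(235+209/4,180+170/4)),((250+326/4,210+302/4),(235+141/4,180+160/4))):
    p,e=tri(a,b);print("horn",p,e,wc(p))
save("z1",t,(245,225,300,305),8); save("z2",s,(325,225,400,295),8)
```

```text
top (314.052059052059, 255.26495726495725) 214.5 lip [ 0.53218603 -0.00192629  0.082     ] case xy [-79.6752095  -59.86686622  82.        ]
scene (322.3084415584416, 243.95238095238093) 154.0 lip [0.53494187 0.0042917  0.082     ] case xy [-77.89161626 -53.3035648   82.        ]
bar end [0.44211204 0.168175   0.11187454] 0.001404633976673538 [-194.44245732   94.65255666  111.87453969]
bar end [0.43107991 0.08928397 0.10702606] 0.0059606935101302935 [-193.41453227   15.00052954  107.02606264]
horn [0.62248412 0.07776341 0.08914786] 0.006591381171512442 [-2.4700267  32.56448568 89.1478603 ]
horn [0.62950969 0.12569853 0.08987469] 0.005353430813364221 [-2.77600748 81.01074725 89.87468724]
```

View pics/z1.png

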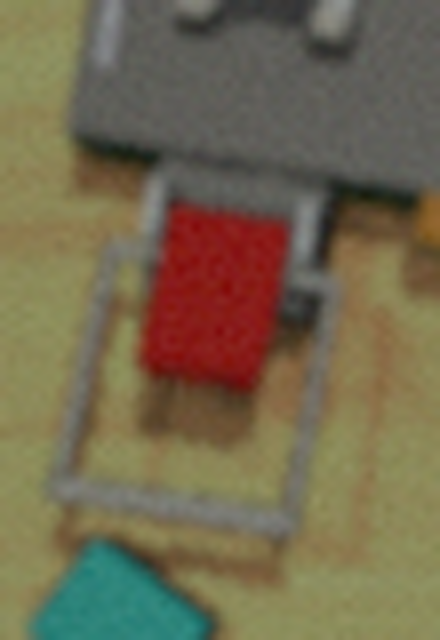

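View pics/z2.png

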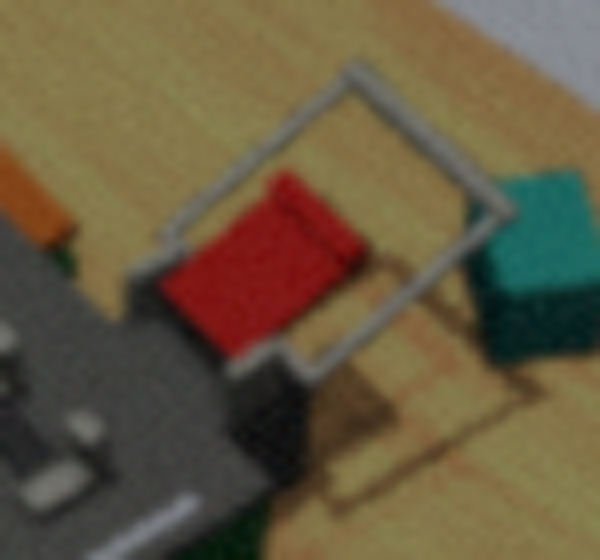

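Run:
```python
from h import *
a=onz("top",(403.7,252),.014);a2=onz("top",(404.9,276),.014)
b=onz("top",(406.2,282),.026);c=onz("top",(408.3,314),.026)
print(a,a2,b,c)
print("front",onz("top",(403.6,249.5),.014),"blade end",onz("top",(405,278.3),.014),"handle end",onz("top",(408.3,317.5),.026))
for p,q in((a,c),(a,a2),(b,c)): print(np.degrees(np.arctan2(*(p-q)[[1,0]])))
s=snapshot("scene")
save("z3",s,(225,170,315,240),7)
```

```text
[ 0.55073999 -0.27195583  0.014     ] [ 0.47853418 -0.27444809  0.014     ] [ 0.46023369 -0.27552508  0.026     ] [ 0.36655903 -0.28020755  0.026     ]
front [ 0.55831556 -0.27177003  0.014     ] blade end [ 0.47166258 -0.27464021  0.014     ] handle end [ 0.35640504 -0.28003841  0.026     ]
2.565262721101337
1.9768398358078263
2.8616312775010195
```

View pics/z3.png

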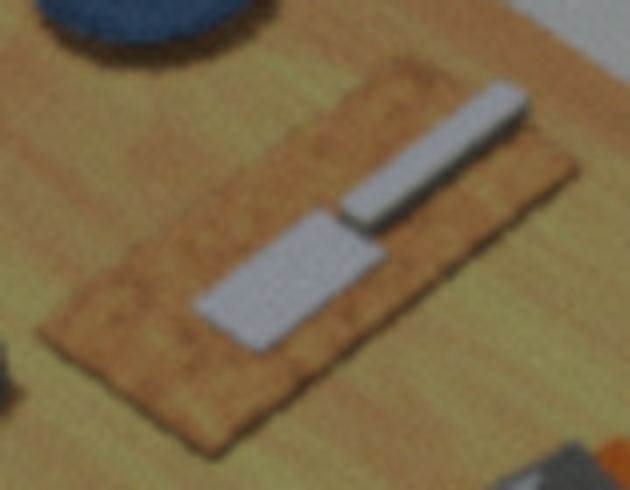

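{"api": "drive_tool", "payload": {
  "moves": "21 30 0 -0.12;21 30 0 -0.12;21 30 0 -0.12;21 30 0 0;21 30 0 0;21 30 0 0;21 30 -10 0;21 30 -10 0;20 29 -20 0;20 29 -20 0;0 0 -25 0;0 0 -25 0;0 0 -25 0;0 0 0 0;0 0 0 0;0 0 0 0",
  "grip": 0.7
}}

```text
clock: 1.83
ee_pos: [0.4567, -0.2761, 0.169]
tool_rot: [[0.001, 0.05, -0.999], [-0.001, -0.999, -0.05], [-1.0, 0.001, -0.001]]
contact_force: [0.2, 1.0, 0.3]
gripper_width: 0.0657
```

Run:
```python
from h import *
o=readout.observe();print(o["clock"],o["ee_pos"],o["tool_rot"].round(3),o["gripper_width"],o["contact_force"])
s=snapshot("scene");t=snapshot("top");save("p1",s,(200,90,360,240),5);save("p1t",t,(370,170,510,330),3.5)
```

```text
1.8333 [ 0.4567497  -0.27609876  0.16895833] [[ 0.001  0.05  -0.999]
 [-0.001 -0.999 -0.05 ]
 [-1.     0.001 -0.001]] 0.0657370639452172 [0.19468935 1.00961994 0.26006906]
```

View pics/p1.png

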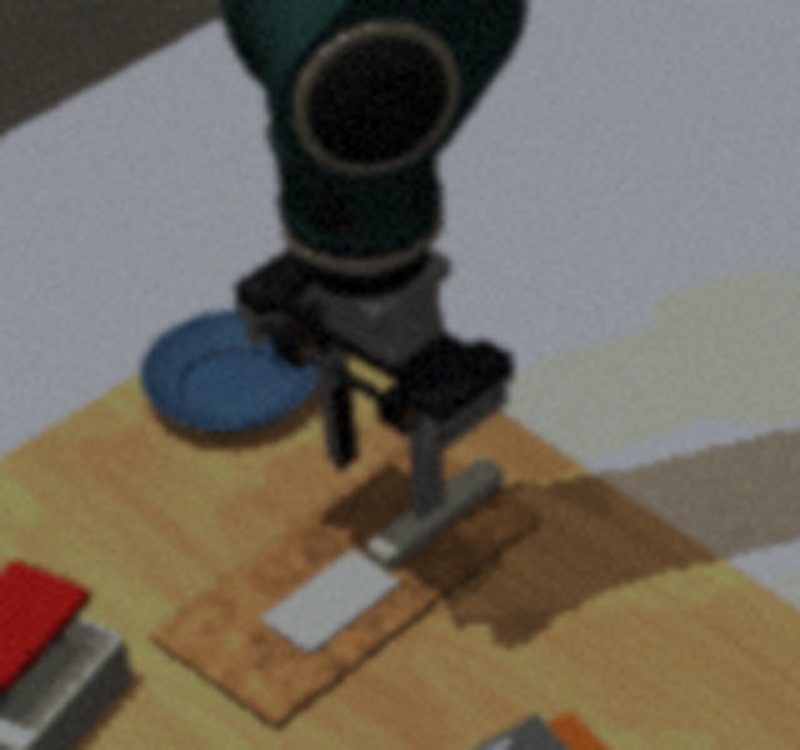

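The jaws are centred over the handle, just behind the blade. Descending.

{"api": "drive_tool", "payload": {
  "moves": "0 0 -20 0;0 0 -20 0;0 0 -19 0;0 0 0 0;0 0 0 0"
}}

```text
clock: 2.35
ee_pos: [0.4568, -0.2761, 0.1093]
tool_rot: [[0.001, 0.05, -0.999], [-0.0, -0.999, -0.05], [-1.0, 0.001, -0.001]]
contact_force: [0.2, -0.3, 0.8]
gripper_width: 0.0658
```

{"api": "drive_tool", "payload": {
  "moves": "0 0 0 0;0 0 0 0;0 0 0 0;0 0 0 0;0 0 0 0;0 0 0 0;0 0 0 0;0 0 0 0",
  "grip": 0,
  "force": 55
}}

```text
clock: 3.02
ee_pos: [0.4563, -0.2758, 0.1087]
tool_rot: [[-0.0, 0.05, -0.999], [0.0, -0.999, -0.05], [-1.0, -0.0, 0.0]]
contact_force: [-0.4, -0.3, 1.2]
gripper_width: 0.0214
```

Run:
```python
from h import *
o=readout.observe();p=o["ee_pos"];print(p)
C0+= [0.001,0.001,0]
print("pre",cw(-202,-60,164.7),(cw(-202,-60,164.7)-p)*1000, "case x dir",RC[:,0])
```

```text
[ 0.45630148 -0.27575069  0.10868124]
pre [0.41224859 0.01744505 0.1647    ] [-44.05289514 293.19573765  56.01876349] case x dir [ 0.98849389 -0.15126082  0.        ]
```

{"api": "drive_tool", "payload": {
  "moves": "0 0 15 0;0 0 25 0;0 0 30 0;0 0 30 0;0 0 30 0;0 0 0 0;0 0 0 0"
}}

```text
clock: 3.6
ee_pos: [0.4567, -0.276, 0.2399]
tool_rot: [[0.002, 0.05, -0.999], [-0.001, -0.999, -0.05], [-1.0, 0.001, -0.002]]
contact_force: [-0.3, -1.1, -0.8]
gripper_width: 0.0214
```

{"api": "drive_tool", "payload": {
  "moves": "-4.4 29.3 0 -0.02;-4.4 29.3 0 -0.02;-4.4 29.3 0 -0.02;-4.4 29.3 0 -0.02;-4.4 29.3 0 -0.02;-4.4 29.3 0 -0.02;-4.4 29.3 0 -0.02;-4.4 29.3 0 -0.02;-4.4 29.3 0 -0.02;-4.4 29.3 0 -0.022;0 0 -20 0;0 0 -20 0;0 0 -15 0;0 0 -10 0;0 0 0 0;0 0 0 0"
}}

```text
clock: 4.93
ee_pos: [0.4116, 0.0173, 0.1728]
tool_rot: [[-0.003, -0.151, -0.988], [0.0, -0.988, 0.151], [-1.0, 0.0, 0.003]]
contact_force: [0.4, 0.1, -0.0]
gripper_width: 0.0217
```

Run:
```python
from h import *
o=readout.observe();print(o["clock"],o["ee_pos"],wc(o["ee_pos"]),o["tool_rot"][:,1],o["gripper_width"],o["contact_force"])
s=snapshot("scene");t=snapshot("top");save("p2",s,(250,130,410,280),5);save("p2t",t,(240,180,400,330),5)
```

```text
4.9333 [0.41163943 0.01729039 0.1728014 ] [-201.74151608  -59.10526774  172.80140138] [-1.51480231e-01 -9.88460286e-01  5.99826484e-05] 0.021711723308629242 [ 0.36276979  0.12827811 -0.03035263]
```

View pics/p2.png

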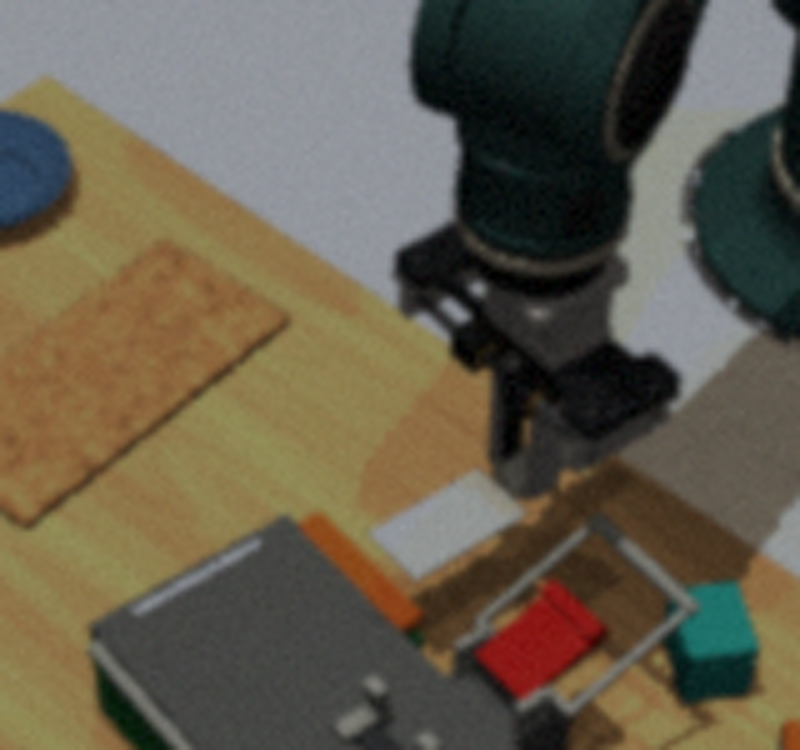

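View pics/p2t.png

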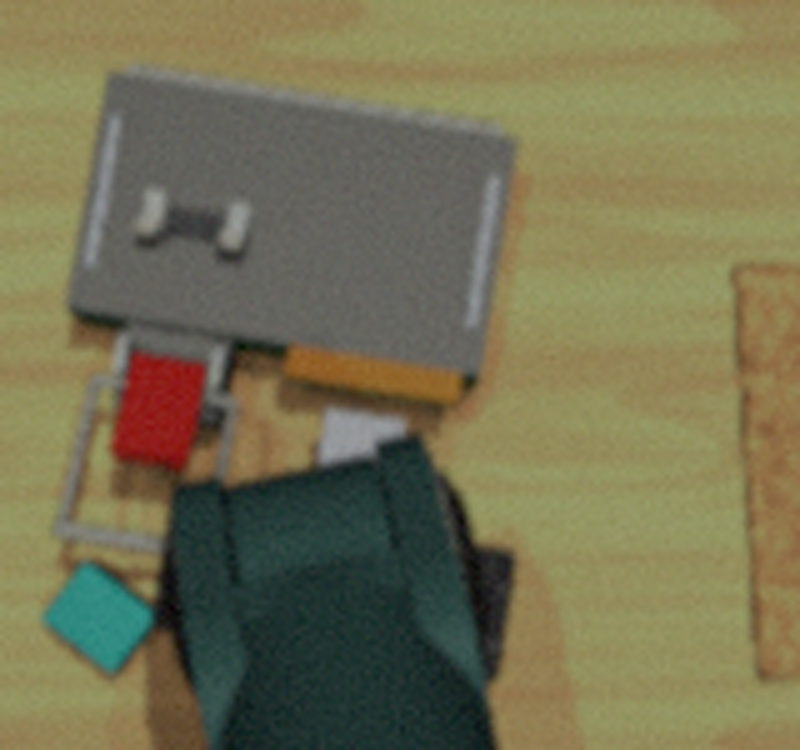

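{"api": "drive_tool", "payload": {
  "moves": "0 0 -8 0;0 0 0 0;5 -0.8 0 0;5 -0.8 0 0;5 -0.8 0 0;4 -0.6 0 0;0 0 0 0"
}}

```text
clock: 5.62
ee_pos: [0.4323, 0.0141, 0.1657]
tool_rot: [[0.001, -0.152, -0.988], [0.0, -0.988, 0.152], [-1.0, -0.0, -0.001]]
contact_force: [-0.2, -0.1, 0.4]
gripper_width: 0.0216
```

{"api": "drive_tool", "payload": {
  "moves": "3 -0.5 0 0;3 -0.5 0 0;2 -0.3 0 0;0 0 0 0"
}}

```text
clock: 5.95
ee_pos: [0.4396, 0.0129, 0.1656]
tool_rot: [[0.0, -0.152, -0.988], [0.0, -0.988, 0.152], [-1.0, -0.0, -0.0]]
contact_force: [-0.5, 0.3, -0.7]
gripper_width: 0.0214
```

Run:
```python
from h import *
s=snapshot("scene");t=snapshot("top");save("p3",s,(250,130,410,280),5);save("p3t",t,(240,180,400,330),5)
```

View pics/p3.png

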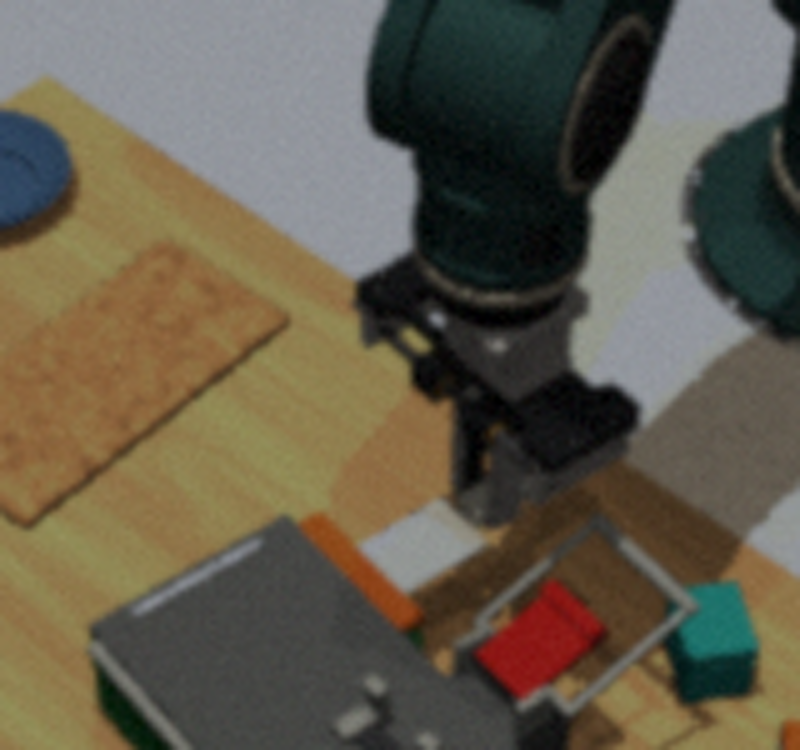

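{"api": "drive_tool", "payload": {
  "moves": "0 0 5 0;0 0 5 0;0 0 5 0;0.5 0 5 0;0.5 0 5 0;0.5 0 5 0;0.5 0 5 0;0 0 0 0"
}}

```text
clock: 6.72
ee_pos: [0.4416, 0.013, 0.2016]
tool_rot: [[0.001, -0.152, -0.988], [0.0, -0.988, 0.152], [-1.0, -0.0, -0.001]]
contact_force: [0.1, -0.4, -0.8]
gripper_width: 0.0217
```

Run:
```python
from h import *
s=snapshot("scene");t=snapshot("top");save("p4",s,(250,130,410,280),5);save("p4t",t,(240,180,400,330),5)
```

```text
(no output)
```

View pics/p4.png

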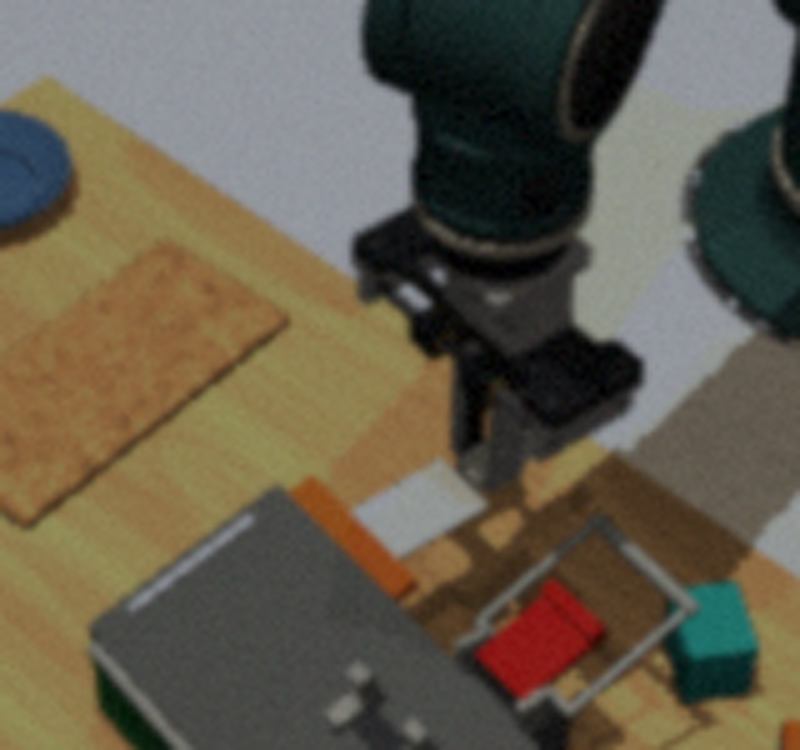

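Run:
```python
from h import *
th=np.linspace(.23,1.55,21); r0=np.linspace(145,128,21)
X=70-r0*np.cos(th);Z=74+r0*np.sin(th)
for a,b in zip(np.diff(X),np.diff(Z)): print(f"{a*.988:.1f} {-a*.151:.1f} {b:.1f} 0;",end="")
print(X[-1],Z[-1])
```

```text
3.3 -0.5 9.0 0;3.8 -0.6 8.7 0;4.4 -0.7 8.4 0;4.9 -0.7 8.0 0;5.4 -0.8 7.6 0;5.8 -0.9 7.2 0;6.2 -1.0 6.8 0;6.6 -1.0 6.3 0;7.0 -1.1 5.8 0;7.3 -1.1 5.3 0;7.6 -1.2 4.7 0;7.8 -1.2 4.2 0;8.0 -1.2 3.6 0;8.2 -1.3 3.1 0;8.3 -1.3 2.5 0;8.4 -1.3 1.9 0;8.5 -1.3 1.3 0;8.5 -1.3 0.8 0;8.5 -1.3 0.2 0;8.4 -1.3 -0.4 0;67.33826204120417 201.9723218162377
```

{"api": "drive_tool", "payload": {
  "moves": "3.3 -0.5 9 0;3.8 -0.6 8.7 0;4.4 -0.7 8.4 0;4.9 -0.7 8 0;5.4 -0.8 7.6 0;5.8 -0.9 7.2 0;6.2 -1 6.8 0;6.6 -1 6.3 0;0 0 0 0"
}}

```text
clock: 7.57
ee_pos: [0.4834, 0.0066, 0.2639]
tool_rot: [[0.002, -0.152, -0.988], [0.0, -0.988, 0.152], [-1.0, -0.001, -0.002]]
contact_force: [0.3, 0.2, -0.8]
gripper_width: 0.0217
```

Run:
```python
from h import *
s=snapshot("scene");save("p5",s,(230,110,410,280),4.4)
```

```text
(no output)
```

View pics/p5.png

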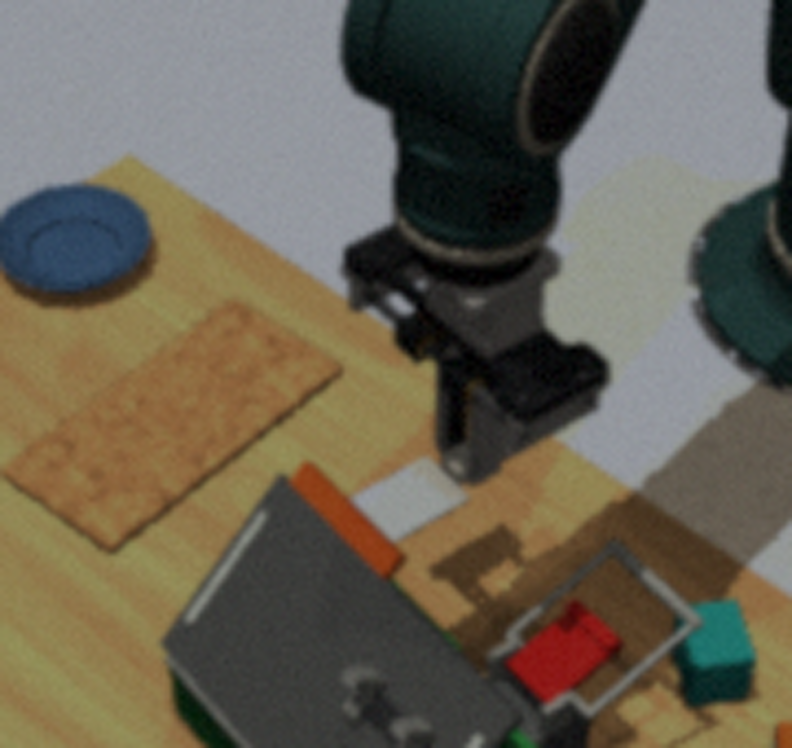

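The lid is up about 0.7 rad, and the blade is still under it. Continuing the arc.

{"api": "drive_tool", "payload": {
  "moves": "7 -1.1 5.8 0;7.3 -1.1 5.3 0;7.6 -1.2 4.7 0;7.8 -1.2 4.2 0;8 -1.2 3.6 0;8.2 -1.3 3.1 0;8.3 -1.3 2.5 0;8.4 -1.3 1.9 0;8.5 -1.3 1.3 0;8.5 -1.3 0.8 0;8.5 -1.3 0.2 0;8.4 -1.3 0 0;4 -0.6 0 0;0 0 0 0;0 0 0 0"
}}

```text
clock: 8.87
ee_pos: [0.5823, -0.0087, 0.2958]
tool_rot: [[-0.0, -0.152, -0.988], [0.0, -0.988, 0.152], [-1.0, -0.0, 0.0]]
contact_force: [0.7, 0.5, -0.6]
gripper_width: 0.0216
```

Run:
```python
from h import *
s=snapshot("scene");save("p6",s,(230,110,410,280),4.4)
```

```text
(no output)
```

View pics/p6.png

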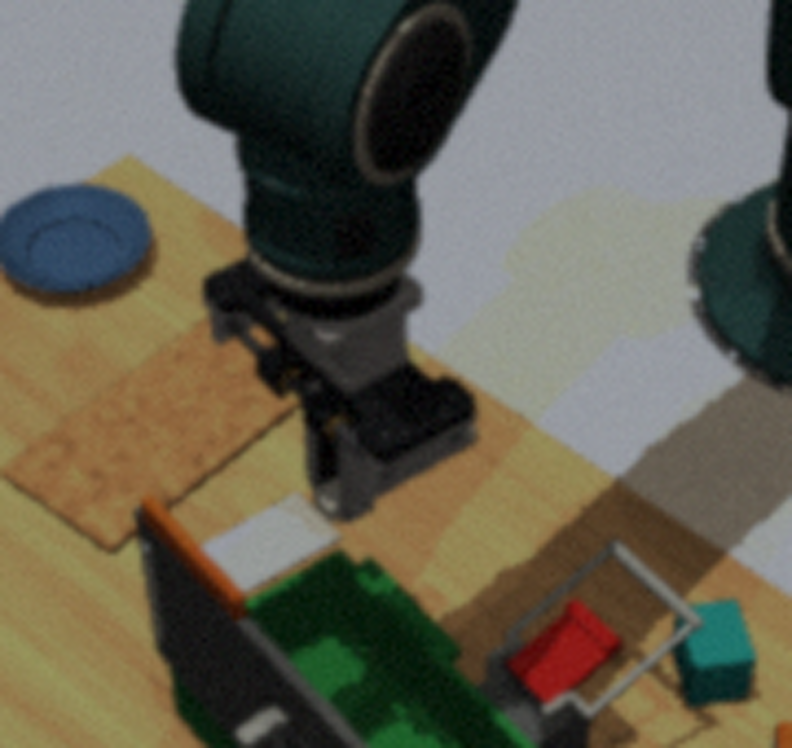

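{"api": "drive_tool", "payload": {
  "moves": "-20 3 0 0;-30 5 0 0;-10 0 0 0;-4 -28.5 0 0.02;-4 -28.5 0 0.02;-4 -28.5 0 0.02;-4 -28.5 0 0.02;-4 -28.5 0 0.02;-4 -28.5 0 0.02;-4 -28.5 0 0.02;-4 -28.5 0 0.02;-4 -28.5 0 0.02;-4 -27 0 0.022;0 0 -30 0;0 0 -30 0;0 0 -30 0;0 0 -30 0;0 0 0 0;0 0 0 0"
}}

```text
clock: 10.5
ee_pos: [0.4818, -0.284, 0.1758]
tool_rot: [[-0.002, 0.05, -0.999], [0.001, -0.999, -0.05], [-1.0, -0.001, 0.002]]
contact_force: [0.6, -0.8, -1.3]
gripper_width: 0.0211
```

Run:
```python
from h import *
s=snapshot("scene");save("p7",s,(200,90,380,260),4.4)
```

```text
(no output)
```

View pics/p7.png

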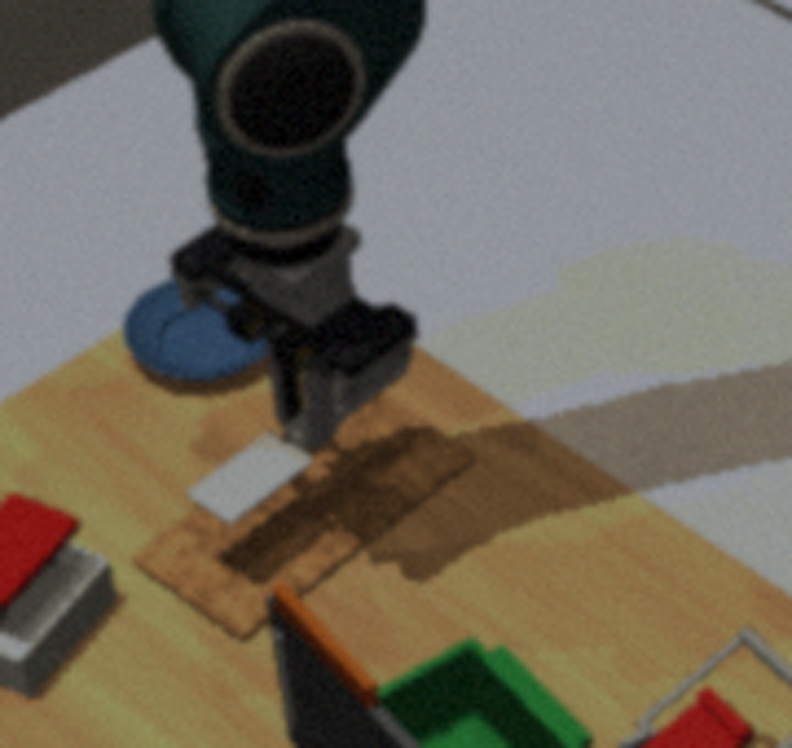

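{"api": "drive_tool", "payload": {
  "moves": "0 0 -25 0;0 0 -20 0;0 0 -12 0;0 0 -5 0;0 0 -3 0;0 0 0 0;0 0 0 0"
}}

```text
clock: 11.13
ee_pos: [0.4827, -0.2845, 0.1121]
tool_rot: [[0.001, 0.05, -0.999], [-0.001, -0.999, -0.05], [-1.0, 0.001, -0.001]]
contact_force: [0.3, -0.0, -0.2]
gripper_width: 0.0214
```

{"api": "drive_tool", "payload": {
  "moves": "0 0 0 0;0 0 0 0;0 0 0 0;0 0 0 0;0 0 0 0",
  "grip": 0.6,
  "force": 20
}}

```text
clock: 11.55
ee_pos: [0.4822, -0.2843, 0.1112]
tool_rot: [[0.0, 0.05, -0.999], [0.0, -0.999, -0.05], [-1.0, -0.0, -0.0]]
contact_force: [0.4, 0.3, 0.2]
gripper_width: 0.0514
```

{"api": "drive_tool", "payload": {
  "moves": "0 0 20 0;0 0 30 0;0 0 40 0;0 0 40 0;0 0 40 0;0 30 20 0;0 35 0 0;0 40 0 0;0 40 0 0;0 0 0 0"
}}

```text
clock: 12.38
ee_pos: [0.4824, -0.1322, 0.3015]
tool_rot: [[0.001, 0.058, -0.998], [0.001, -0.998, -0.058], [-1.0, -0.001, -0.001]]
contact_force: [0.8, 0.8, -0.7]
gripper_width: 0.0563
```

Run:
```python
from h import *
s=snapshot("scene");save("p8",s,(200,150,520,420),2.5);t=snapshot("top");save("p8t",t,(130,160,510,330),2.1)
```

```text
(no output)
```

View pics/p8.png

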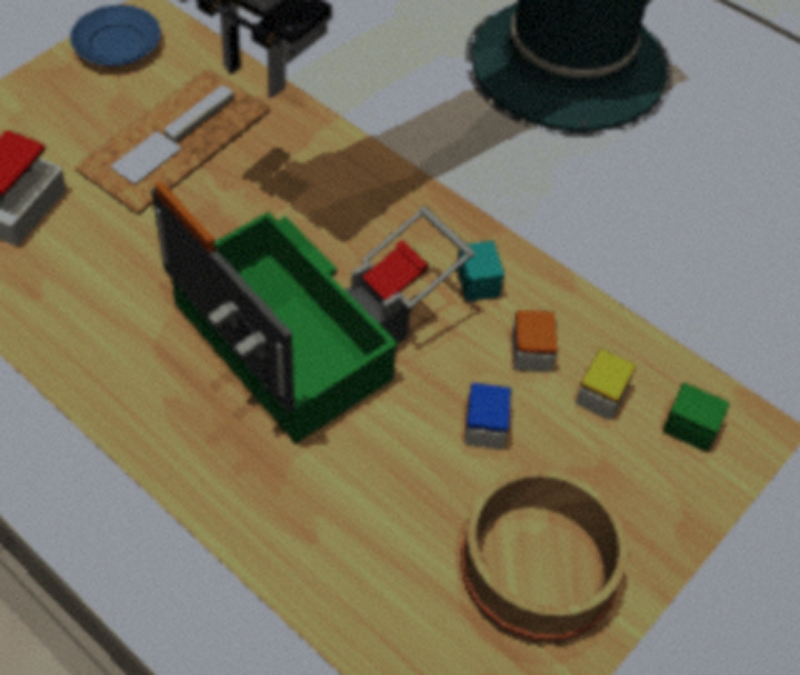

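View pics/p8t.png

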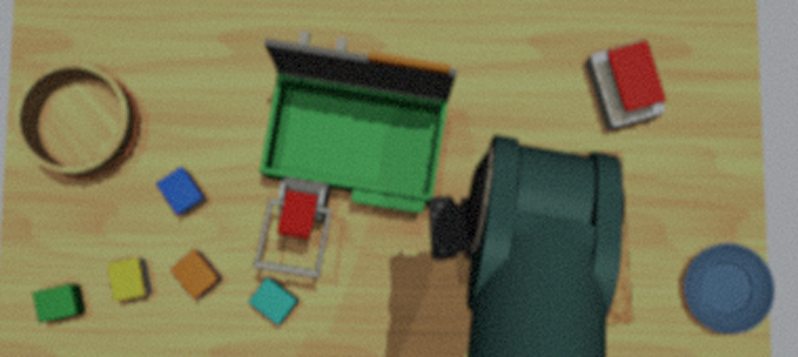

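```bash
cat >> h.py <<'E'
C0+=np.array([0.001,0.001,0])
def pots(t,s):
    for nm,lo,hi,bt in(("blue",(108,120,60),(125,255,255),(135,150,300,330)),("yellow",(24,150,80),(34,255,255),(135,200,300,335)),("orange",(8,160,70),(18,255,255),(135,200,290,335))):
        for (ce,sz,an),a,cn in blobs(t,lo,hi,60,bt):
            W=np.array([onz("top",q,.048)[:2] for q in cv2.boxPoints((ce,sz,an))]);e=[W[1]-W[0],W[2]-W[1]];e.sort(key=np.linalg.norm)
            print(nm,"top",onz("top",ce,.048)[:2].round(4),[round(float(np.linalg.norm(x)),4) for x in e],"jaw deg",round(float(np.degrees(np.arctan2(e[0][1],e[0][0]))),1))
        for (ce,sz,an),a,cn in blobs(s,lo,hi,40,(340,230,520,400)):
            print(nm,"scene",onz("scene",ce,.048)[:2].round(4))
E
python3 - <<'E'
from h import *
t=snapshot("top");s=snapshot("scene");pots(t,s)
save("p9",t,(235,170,365,320),4)
E
```

```text
blue top [0.5469 0.2852] [0.0423, 0.0534] jaw deg -55.0
blue scene [0.5519 0.2915]
yellow top [0.4238 0.3537] [0.0426, 0.0528] jaw deg -79.2
yellow scene [0.4271 0.3599]
orange top [0.4319 0.2615] [0.0429, 0.0518] jaw deg -49.1
orange scene [0.4358 0.2672]
```

View pics/p9.png

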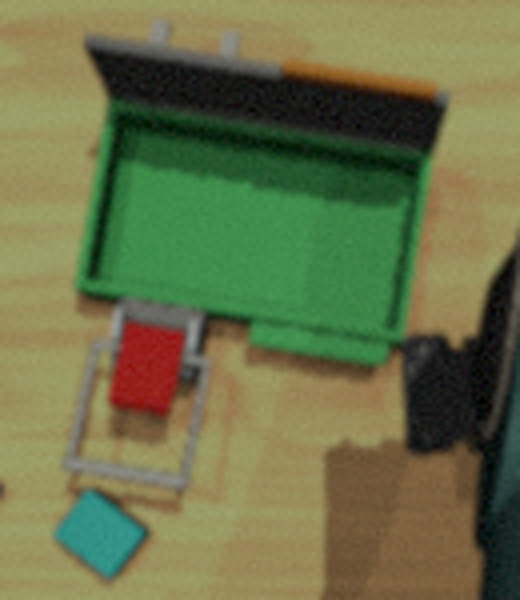

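{"api": "drive_tool", "payload": {
  "moves": "5.5 35 0 0.05;5.5 35 0 0.05;5.5 35 0 0.05;5.5 35 0 0.05;5.5 35 0 0.05;5.5 35 0 0.05;5.5 35 0 0.05;5.5 35 0 0.05;5.5 35 -15 0.05;5.5 35 -15 0.05;6 35 -15 0.05;6 35 -15 0;0 0 -30 0;0 0 0 0;0 0 0 0;0 0 0 0",
  "grip": 0.75
}}

```text
clock: 13.92
ee_pos: [0.5502, 0.2794, 0.2121]
tool_rot: [[0.001, 0.563, -0.827], [-0.0, -0.827, -0.563], [-1.0, 0.0, -0.0]]
contact_force: [1.1, 0.5, 0.6]
gripper_width: 0.0705
```

Run:
```python
from h import *
o=readout.observe();print(o["ee_pos"],np.degrees(np.arctan2(*o["tool_rot"][[1,0],1])))
s=snapshot("scene");save("q1",s,(340,230,480,370),5);t=snapshot("top");save("q1t",t,(150,180,290,320),4)
```

```text
[0.55018278 0.27941302 0.2120559 ] -55.75965465510354
```

View pics/q1.png

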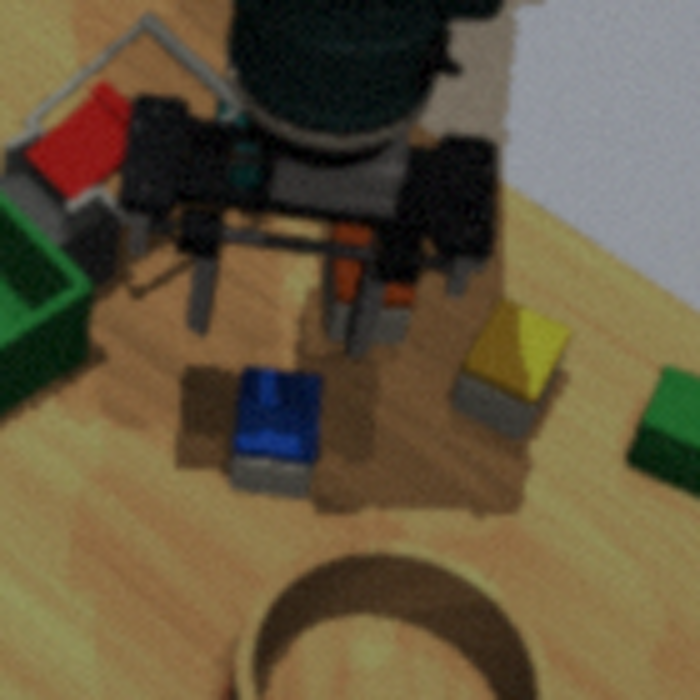

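{"api": "drive_tool", "payload": {
  "moves": "0 9 -15 0.013;0 0 -30 0;0 0 -30 0;0 0 -20 0;0 0 -9 0;0 0 0 0;0 0 0 0"
}}

```text
clock: 14.6
ee_pos: [0.5499, 0.2897, 0.1084]
tool_rot: [[0.001, 0.575, -0.818], [0.001, -0.818, -0.575], [-1.0, 0.0, -0.001]]
contact_force: [0.1, -0.7, 1.2]
gripper_width: 0.0703
```

{"api": "drive_tool", "payload": {
  "moves": "0 0 0 0;0 0 0 0;0 0 0 0;0 0 0 0;0 0 0 0;0 0 0 0",
  "grip": 0,
  "force": 30
}}

```text
clock: 15.1
ee_pos: [0.5494, 0.2898, 0.1076]
tool_rot: [[0.001, 0.575, -0.818], [0.0, -0.818, -0.575], [-1.0, 0.0, -0.001]]
contact_force: [-1.0, -1.1, 7.4]
gripper_width: 0.0438
```

{"api": "drive_tool", "payload": {
  "moves": "0 0 20 0;0 0 30 0;0 0 30 0;0 0 30 0;0 0 0 0;8.2 -19.3 0 -0.085;8.2 -19.3 0 -0.085;8.2 -19.3 0 -0.085;8.2 -19.3 0 -0.085;8.2 -19.3 0 -0.085;8.2 -19.3 0 -0.085;8.2 -19.3 0 -0.085;8.2 -19.3 0 -0.085;8.4 -19 0 -0.084;0 0 0 0;0 0 0 0;0 0 0 0"
}}

```text
clock: 16.52
ee_pos: [0.6228, 0.1171, 0.2167]
tool_rot: [[-0.001, -0.149, -0.989], [0.0, -0.989, 0.149], [-1.0, -0.0, 0.001]]
contact_force: [-0.7, 0.6, -0.9]
gripper_width: 0.0437
```

Run:
```python
from h import *
o=readout.observe();print(o["ee_pos"],np.degrees(np.arctan2(*o["tool_rot"][[1,0],1])),wc(o["ee_pos"]))
s=snapshot("scene");save("q2",s,(240,180,400,340),4.5)
```

```text
[0.62283926 0.11705735 0.21674423] -98.56021191385928 [ -8.89984543  70.32026619 216.74422903]
```

View pics/q2.png

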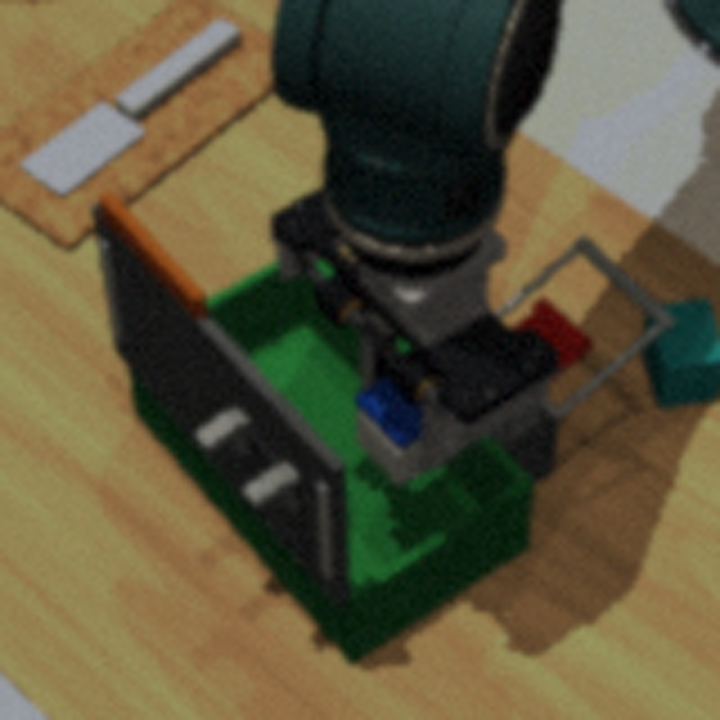

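{"api": "drive_tool", "payload": {
  "moves": "0 -2 -20 0;0 0 -20 0;0 0 -20 0;0 0 -15 0;0 0 -12 0;0 0 -6 0;0 0 -5 0;0 0 0 0"
}}

```text
clock: 17.23
ee_pos: [0.623, 0.1146, 0.1186]
tool_rot: [[-0.001, -0.15, -0.989], [0.0, -0.989, 0.15], [-1.0, -0.0, 0.001]]
contact_force: [-0.2, 0.0, -1.1]
gripper_width: 0.0435
```

{"api": "drive_tool", "payload": {
  "moves": "0 0 0 0;0 0 0 0;0 0 0 0;0 0 0 0",
  "grip": 0.57
}}

```text
clock: 17.57
ee_pos: [0.6234, 0.1144, 0.1197]
tool_rot: [[0.001, -0.151, -0.989], [0.0, -0.989, 0.151], [-1.0, -0.0, -0.001]]
contact_force: [-0.5, -0.4, 0.1]
gripper_width: 0.0534
```

{"api": "drive_tool", "payload": {
  "moves": "0 0 20 0;0 0 30 0;0 0 40 0;0 0 35 0;0 0 0 0"
}}

```text
clock: 17.98
ee_pos: [0.6254, 0.115, 0.2516]
tool_rot: [[0.009, -0.151, -0.989], [0.002, -0.989, 0.151], [-1.0, -0.003, -0.009]]
contact_force: [0.2, 0.7, 1.1]
gripper_width: 0.0535
```

Run:
```python
from h import *
o=readout.observe();print(o["ee_pos"],np.degrees(np.arctan2(*o["tool_rot"][[1,0],1])),wc(o["ee_pos"]))
s=snapshot("scene");save("q3",s,(240,180,400,340),4.5);t=snapshot("top");pots(t,s)
```

```text
[0.62536447 0.11503337 0.25159894] -98.66192019770752 [ -6.09754269  68.70154235 251.59894374]
yellow top [0.4239 0.3541] [0.0425, 0.0532] jaw deg -78.2
yellow scene [0.427  0.3598]
orange top [0.4322 0.2613] [0.043, 0.0523] jaw deg -50.3
orange scene [0.4358 0.2672]
```

View pics/q3.png

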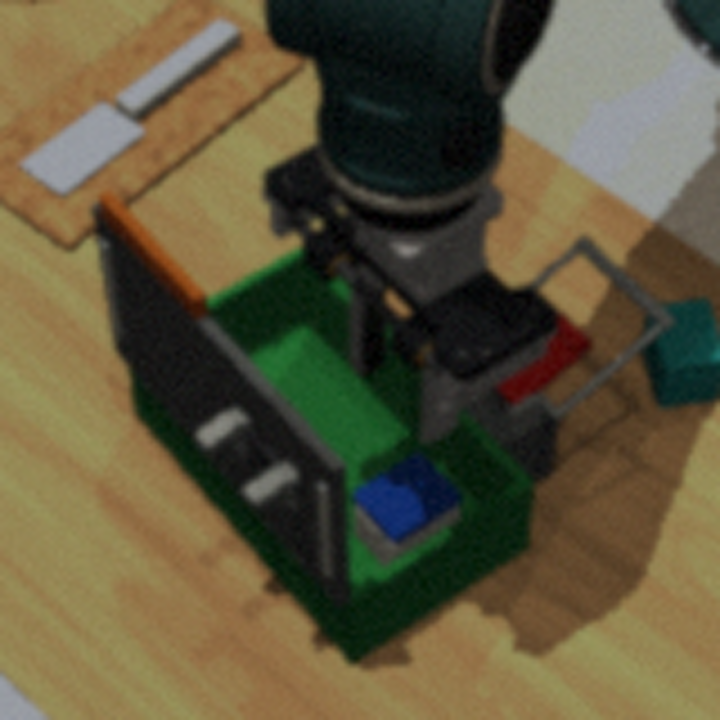

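{"api": "drive_tool", "payload": {
  "moves": "-19 15 0 0.085;-19 15 0 0.085;-19 15 0 0.085;-19 15 0 0.085;-19 15 0 0.085;-19 15 0 0.085;-19 15 0 0.085;-19 15 0 0.085;-19 15 0 0.085;-20 14 0 0.09;0 0 -20 0;0 0 -20 0;0 0 0 0;0 0 0 0;0 0 0 0",
  "grip": 0.75
}}

```text
clock: 19.33
ee_pos: [0.4323, 0.2634, 0.2044]
tool_rot: [[-0.0, 0.647, -0.763], [0.0, -0.763, -0.647], [-1.0, -0.0, 0.0]]
contact_force: [-0.5, 0.3, 0.5]
gripper_width: 0.0706
```

Run:
```python
from h import *
o=readout.observe();print(o["ee_pos"],np.degrees(np.arctan2(*o["tool_rot"][[1,0],1])))
s=snapshot("scene");save("q4",s,(340,200,500,340),4.5)
```

```text
[0.43233305 0.26339055 0.20440957] -49.69139905784928
```

View pics/q4.png

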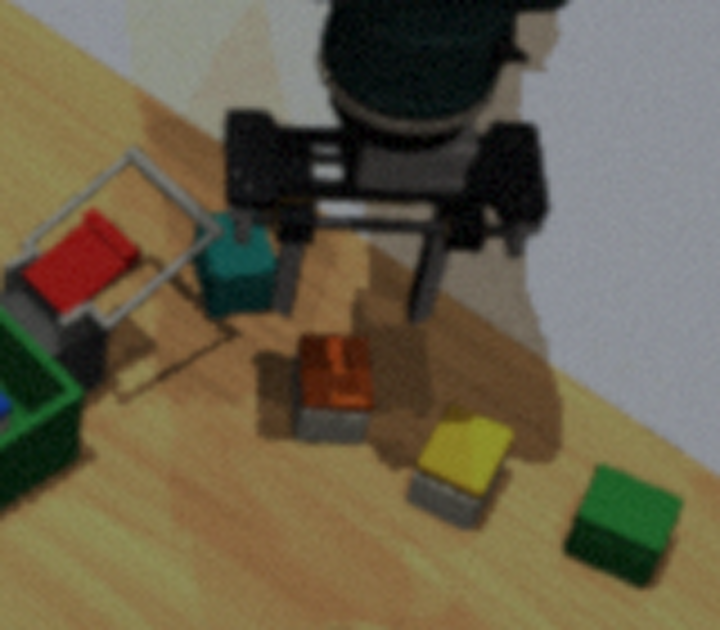

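{"api": "drive_tool", "payload": {
  "moves": "1.5 1 -25 0;0 0 -25 0;0 0 -20 0;0 0 -15 0;0 0 0 0;0 0 0 0"
}}

```text
clock: 19.88
ee_pos: [0.4338, 0.2645, 0.1195]
tool_rot: [[-0.0, 0.647, -0.762], [0.0, -0.762, -0.647], [-1.0, -0.0, 0.0]]
contact_force: [0.1, 0.5, 1.1]
gripper_width: 0.0704
```

{"api": "drive_tool", "payload": {
  "moves": "0 0 0 0;0 0 0 0;0 0 0 0;0 0 0 0;0 0 0 0;0 0 0 0",
  "grip": 0,
  "force": 35
}}

```text
clock: 20.38
ee_pos: [0.4339, 0.2645, 0.1196]
tool_rot: [[0.001, 0.647, -0.762], [0.0, -0.762, -0.647], [-1.0, 0.0, -0.001]]
contact_force: [-1.0, -1.9, 9.3]
gripper_width: 0.0442
```

{"api": "drive_tool", "payload": {
  "moves": "0 0 20 0;0 0 30 0;0 0 30 0;0 0 30 0;0 0 30 0;14.1 -23.4 0 -0.071;14.1 -23.4 0 -0.071;14.1 -23.4 0 -0.071;14.1 -23.4 0 -0.071;14.1 -23.4 0 -0.071;14.1 -23.4 0 -0.071;14.1 -23.4 0 -0.071;14.1 -23.4 0 -0.071;14.1 -23.4 0 -0.071;14.1 -23.4 0 -0.071;14.1 -23.4 0 -0.071;14.1 -23.4 0 -0.074;0 0 0 0;0 0 0 0;0 0 0 0"
}}

```text
clock: 22.05
ee_pos: [0.6026, -0.0159, 0.2589]
tool_rot: [[-0.001, -0.149, -0.989], [0.0, -0.989, 0.149], [-1.0, -0.0, 0.001]]
contact_force: [0.4, 0.4, -1.6]
gripper_width: 0.0438
```

Run:
```python
from h import *
o=readout.observe();print(o["ee_pos"],np.degrees(np.arctan2(*o["tool_rot"][[1,0],1])))
s=snapshot("scene");save("q5",s,(240,180,400,340),4.5)
```

```text
[ 0.60256069 -0.01586271  0.25889381] -98.59597363426018
```

View pics/q5.png

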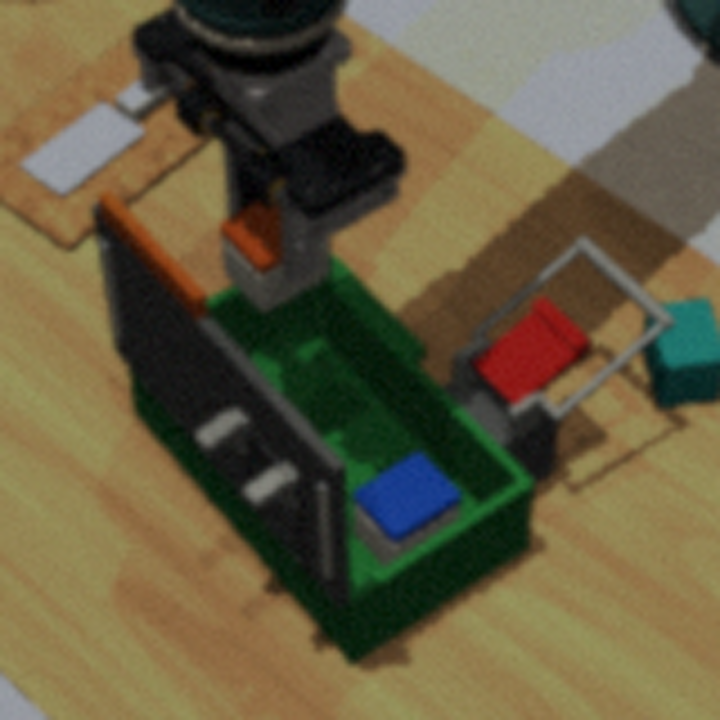

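{"api": "drive_tool", "payload": {
  "moves": "0 0 -30 0;0 0 -30 0;0 0 -25 0;0 0 -20 0;0 0 -12 0;0 0 -6 0;0 0 -5 0;0 0 0 0"
}}

```text
clock: 22.77
ee_pos: [0.6029, -0.0161, 0.1311]
tool_rot: [[0.0, -0.15, -0.989], [0.0, -0.989, 0.15], [-1.0, -0.0, -0.0]]
contact_force: [0.1, 0.3, -0.9]
gripper_width: 0.0437
```

{"api": "drive_tool", "payload": {
  "moves": "0 0 0 0;0 0 0 0;0 0 0 0;0 0 0 0",
  "grip": 0.57
}}

```text
clock: 23.1
ee_pos: [0.6032, -0.0165, 0.1317]
tool_rot: [[0.001, -0.151, -0.989], [0.0, -0.989, 0.151], [-1.0, -0.0, -0.001]]
contact_force: [0.3, 0.2, 0.2]
gripper_width: 0.0537
```

{"api": "drive_tool", "payload": {
  "moves": "0 0 20 0;0 0 30 0;0 0 40 0;0 0 35 0;0 0 0 0"
}}

```text
clock: 23.52
ee_pos: [0.6051, -0.0162, 0.2634]
tool_rot: [[0.009, -0.151, -0.989], [-0.0, -0.989, 0.151], [-1.0, -0.001, -0.009]]
contact_force: [0.5, 0.2, 0.3]
gripper_width: 0.0531
```

Run:
```python
from h import *
o=readout.observe();print(o["ee_pos"],np.degrees(np.arctan2(*o["tool_rot"][[1,0],1])),wc(o["ee_pos"]))
s=snapshot("scene");save("q6",s,(240,180,400,340),4.5);t=snapshot("top");pots(t,s)
```

```text
[ 0.60506961 -0.01624334  0.26335525] -98.66624649586612 [ -6.30186047 -64.13450794 263.35525469]
blue top [0.6195 0.1128] [0.0426, 0.0513] jaw deg -99.0
yellow top [0.4234 0.354 ] [0.0425, 0.0532] jaw deg -78.2
yellow scene [0.4271 0.3599]
```

View pics/q6.png

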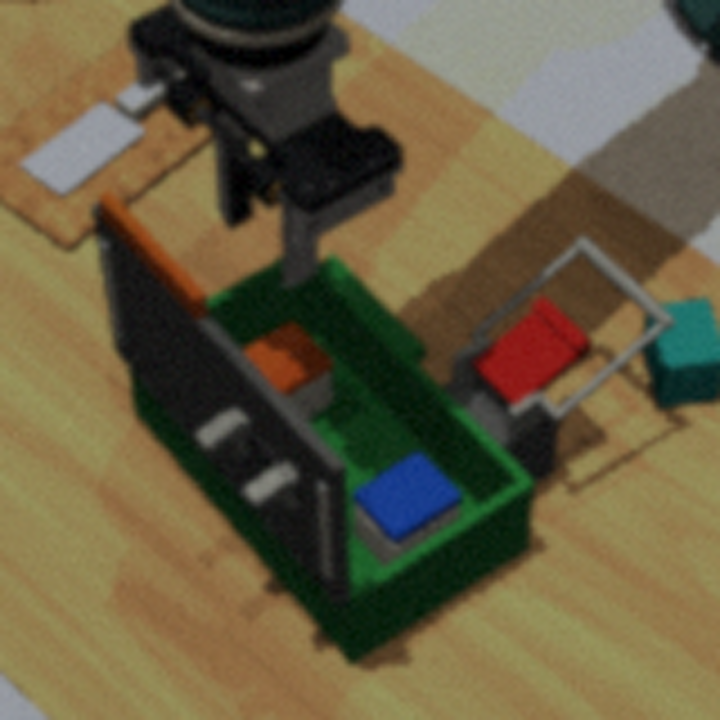

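{"api": "drive_tool", "payload": {
  "moves": "-13.8 28.7 0 0.027;-13.8 28.7 0 0.027;-13.8 28.7 0 0.027;-13.8 28.7 0 0.027;-13.8 28.7 0 0.027;-13.8 28.7 0 0.027;-13.8 28.7 0 0.027;-13.8 28.7 0 0.027;-13.8 28.7 0 0.027;-13.8 28.7 0 0.027;-13.8 28.7 0 0.027;-13.8 28.7 0 0.027;-14 28.8 0 0.028;0 0 -20 0;0 0 -30 0;0 0 0 0;0 0 0 0;0 0 0 0",
  "grip": 0.65
}}

```text
clock: 25.12
ee_pos: [0.4235, 0.3567, 0.2067]
tool_rot: [[-0.0, 0.199, -0.98], [0.0, -0.98, -0.199], [-1.0, -0.0, 0.0]]
contact_force: [0.0, 0.7, -0.3]
gripper_width: 0.0613
```

Run:
```python
from h import *
o=readout.observe();print(o["ee_pos"],np.degrees(np.arctan2(*o["tool_rot"][[1,0],1])))
s=snapshot("scene");save("q7",s,(360,200,520,340),4.5)
```

```text
[0.42351919 0.3567159  0.2067075 ] -78.51648612130236
```

View pics/q7.png

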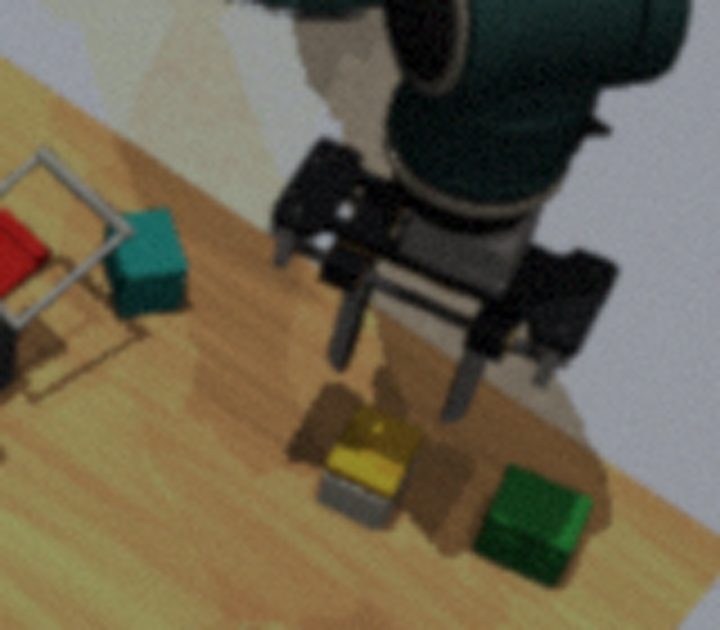

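{"api": "drive_tool", "payload": {
  "moves": "1.5 0 -25 0;0 0 -25 0;0 0 -25 0;0 0 -17 0;0 0 0 0;0 0 0 0"
}}

```text
clock: 25.67
ee_pos: [0.4251, 0.3569, 0.1149]
tool_rot: [[0.0, 0.199, -0.98], [0.0, -0.98, -0.199], [-1.0, -0.0, -0.0]]
contact_force: [-0.3, 1.1, -0.2]
gripper_width: 0.0609
```

{"api": "drive_tool", "payload": {
  "moves": "0 0 0 0;0 0 0 0;0 0 0 0;0 0 0 0;0 0 0 0;0 0 0 0",
  "grip": 0,
  "force": 35
}}

```text
clock: 26.17
ee_pos: [0.4253, 0.3571, 0.1153]
tool_rot: [[0.002, 0.199, -0.98], [0.001, -0.98, -0.199], [-1.0, -0.001, -0.002]]
contact_force: [-1.4, -3.0, 10.8]
gripper_width: 0.0439
```

{"api": "drive_tool", "payload": {
  "moves": "0 0 25 0;0 0 30 0;0 0 30 0;0 0 30 0;0 0 30 0;14.5 -23.6 0 -0.027;14.5 -23.6 0 -0.027;14.5 -23.6 0 -0.027;14.5 -23.6 0 -0.027;14.5 -23.6 0 -0.027;14.5 -23.6 0 -0.027;14.5 -23.6 0 -0.027;14.5 -23.6 0 -0.027;14.5 -23.6 0 -0.027;14.5 -23.6 0 -0.027;14.5 -23.6 0 -0.027;14.5 -23.6 0 -0.027;14 -23.6 0 -0.028;0 0 0 0;0 0 0 0"
}}

```text
clock: 27.83
ee_pos: [0.6131, 0.0486, 0.2593]
tool_rot: [[0.0, -0.153, -0.988], [-0.0, -0.988, 0.153], [-1.0, 0.0, -0.0]]
contact_force: [-0.1, 0.8, -0.8]
gripper_width: 0.0437
```

Run:
```python
from h import *
o=readout.observe();print(o["ee_pos"],np.degrees(np.arctan2(*o["tool_rot"][[1,0],1])))
s=snapshot("scene");save("q8",s,(240,180,400,340),4.5)
```

```text
[0.61308058 0.04861111 0.25927728] -98.79543698239888
```

View pics/q8.png

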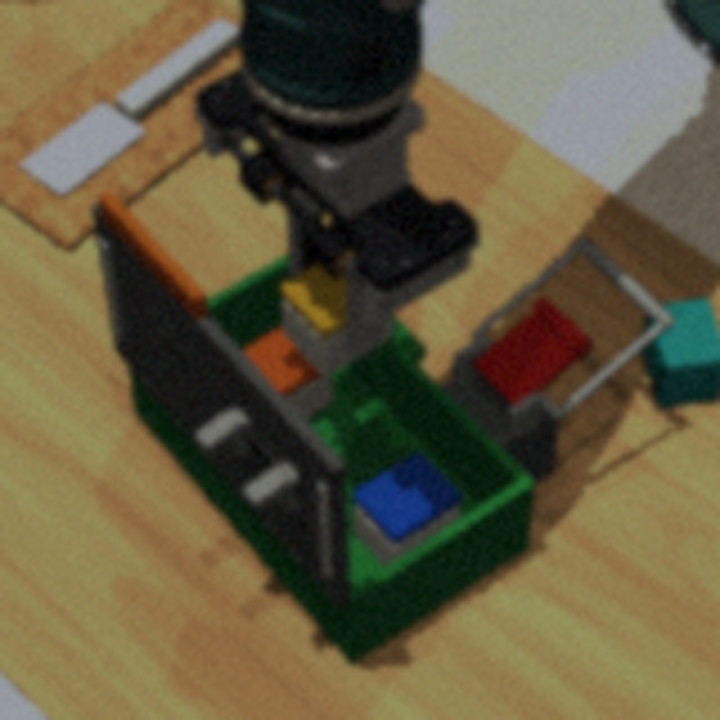

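{"api": "drive_tool", "payload": {
  "moves": "0 0 -30 0;0 0 -30 0;0 0 -25 0;0 0 -20 0;0 0 -17 0;0 0 -6 0;0 0 -5 0;0 0 0 0"
}}

```text
clock: 28.55
ee_pos: [0.6126, 0.0507, 0.1261]
tool_rot: [[-0.0, -0.15, -0.989], [0.0, -0.989, 0.15], [-1.0, -0.0, 0.0]]
contact_force: [0.2, 0.1, -0.0]
gripper_width: 0.0437
```

{"api": "drive_tool", "payload": {
  "moves": "0 0 0 0;0 0 0 0;0 0 0 0;0 0 0 0",
  "grip": 0.55
}}

```text
clock: 28.88
ee_pos: [0.6131, 0.05, 0.1268]
tool_rot: [[0.001, -0.151, -0.989], [0.0, -0.989, 0.151], [-1.0, -0.0, -0.001]]
contact_force: [0.2, 0.1, -0.8]
gripper_width: 0.052
```

{"api": "drive_tool", "payload": {
  "moves": "0 0 20 0;0 0 30 0;0 0 40 0;-30 0 35 0;-40 0 30 0;-40 0 0 0;0 0 0 0"
}}

```text
clock: 29.47
ee_pos: [0.5068, 0.0501, 0.2736]
tool_rot: [[-0.001, -0.149, -0.989], [-0.001, -0.989, 0.149], [-1.0, 0.001, 0.001]]
contact_force: [1.0, 0.0, 0.9]
gripper_width: 0.0514
```

Run:
```python
from h import *
s=snapshot("scene");save("q9",s,(200,150,520,420),2.5);t=snapshot("top");save("q9t",t,(130,160,510,330),2.1)
```

```text
(no output)
```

View pics/q9.png

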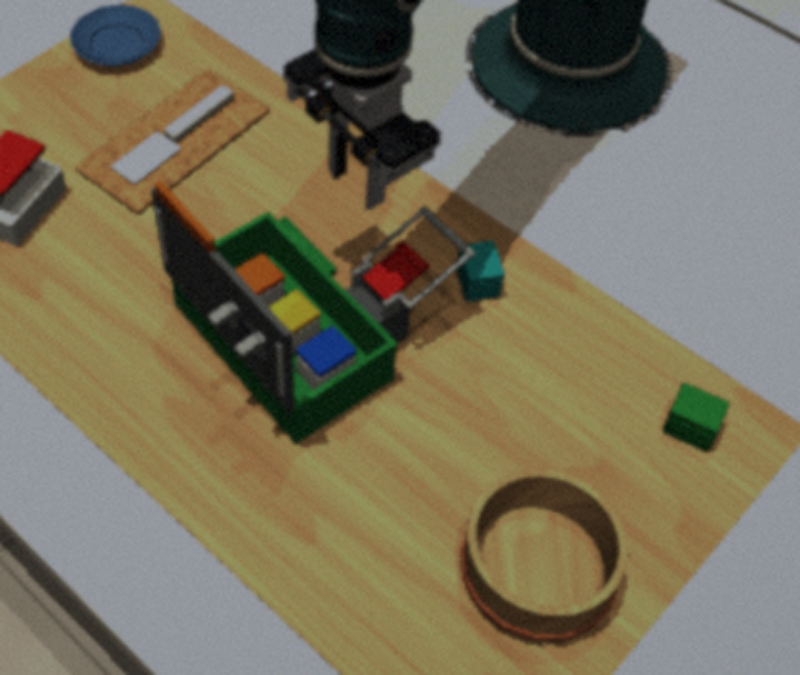

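View pics/q9t.png

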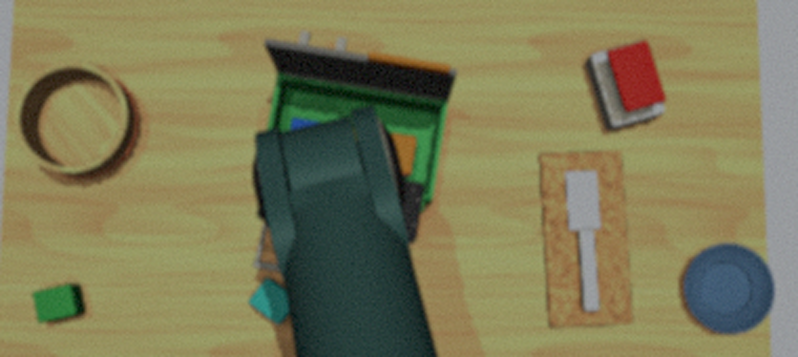

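Run:
```python
from h import *
C=np.array([.621,.048,0]);o=readout.observe();p=o["ee_pos"]
tgt=C+RC@np.array([.116,-.050,.281]);print(tgt,(tgt-p)*1000)
th=np.linspace(1.92,.073,24);X=70-110*np.cos(th);Z=74+110*np.sin(th);print(X[0],Z[0])
for a,b in zip(np.diff(X),np.diff(Z)): print(f"{a*.988:.1f} {-a*.151:.1f} {b:.1f} 0;",end="")
```

```text
[ 0.72810225 -0.01897095  0.281     ] [216.50813423 -68.81434348   7.34815396]
107.6364616265988 177.36100210538575
-8.3 1.3 2.7 0;-8.5 1.3 2.0 0;-8.6 1.3 1.3 0;-8.7 1.3 0.6 0;-8.7 1.3 -0.1 0;-8.7 1.3 -0.8 0;-8.6 1.3 -1.5 0;-8.4 1.3 -2.2 0;-8.2 1.3 -2.9 0;-8.0 1.2 -3.6 0;-7.7 1.2 -4.2 0;-7.3 1.1 -4.8 0;-6.9 1.1 -5.4 0;-6.5 1.0 -5.9 0;-6.0 0.9 -6.4 0;-5.5 0.8 -6.9 0;-4.9 0.7 -7.3 0;-4.3 0.7 -7.7 0;-3.7 0.6 -8.0 0;-3.0 0.5 -8.3 0;-2.4 0.4 -8.5 0;-1.7 0.3 -8.7 0;-1.0 0.2 -8.8 0;
```

{"api": "drive_tool", "payload": {
  "moves": "0 0 30 0;0 0 30 0;0 0 30 0;20 -6 0 0;20 -6 0 0;20 -6 0 0;20 -6 0 0;20 -6 0 0;20 -6 0 0;20 -6 0 0;20 -6 0 0;20 -6 0 0;20 -6 0 0;21 -8 0 0;0 0 0 0;0 0 0 0",
  "grip": 0
}}

```text
clock: 30.9
ee_pos: [0.7344, -0.0186, 0.3611]
tool_rot: [[-0.001, -0.152, -0.988], [0.0, -0.988, 0.152], [-1.0, -0.0, 0.001]]
contact_force: [-0.1, -0.3, 0.7]
gripper_width: 0.0006
```

Run:
```python
from h import *
o=readout.observe();print(o["ee_pos"],np.degrees(np.arctan2(*o["tool_rot"][[1,0],1])))
s=snapshot("scene");save("r1",s,(200,130,400,330),3.5)
```

```text
[ 0.73439549 -0.01856982  0.36111287] -98.71521711739767
```

View pics/r1.png

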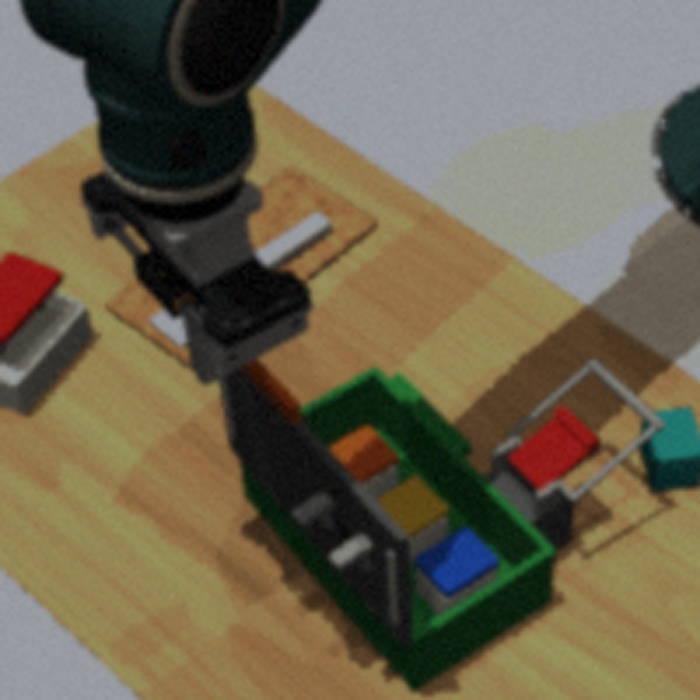

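{"api": "drive_tool", "payload": {
  "moves": "0 0 -25 0;0 0 -30 0;0 0 -25 0;0 0 0 0;-7 1 0 0;-8.3 1.3 1 0;-8.5 1.3 1 0;-8.6 1.3 0.5 0;-8.7 1.3 0.6 0;-8.7 1.3 -0.1 0;-8.7 1.3 -0.8 0;0 0 0 0"
}}

```text
clock: 31.95
ee_pos: [0.6742, -0.0087, 0.2878]
tool_rot: [[0.003, -0.15, -0.989], [-0.0, -0.989, 0.15], [-1.0, -0.0, -0.003]]
contact_force: [-0.8, -1.0, -0.5]
gripper_width: 0.0
```

Run:
```python
from h import *
s=snapshot("scene");save("r2",s,(200,130,400,330),3.5)
```

```text
(no output)
```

View pics/r2.png

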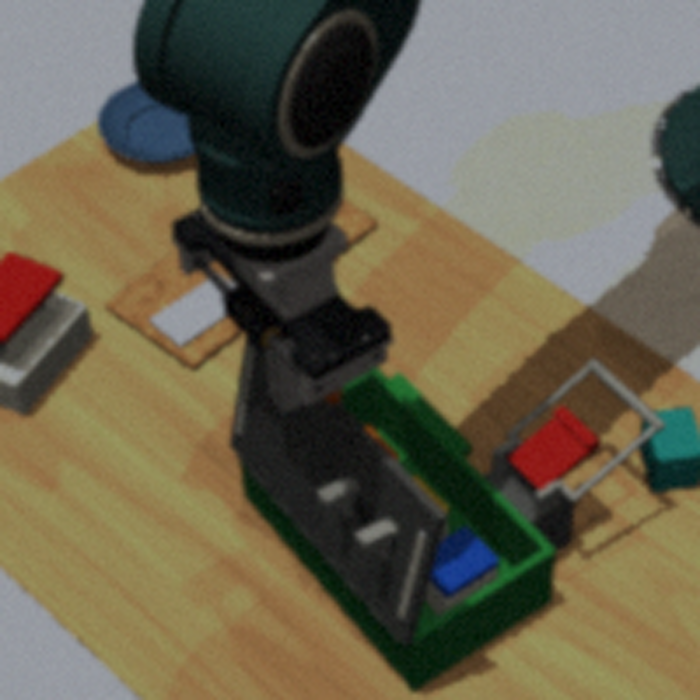

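Run:
```python
import numpy as np
th=np.linspace(1.42,.062,18);X=70-118*np.cos(th);Z=74+118*np.sin(th)
for a,b in zip(np.diff(X),np.diff(Z)): print(f"{a*.988:.1f} {-a*.151:.1f} {b:.1f} 0;",end="")
```

```text
-9.1 1.4 -1.8 0;-9.0 1.4 -2.5 0;-8.7 1.3 -3.2 0;-8.5 1.3 -3.9 0;-8.1 1.2 -4.6 0;-7.7 1.2 -5.2 0;-7.3 1.1 -5.9 0;-6.8 1.0 -6.4 0;-6.3 1.0 -7.0 0;-5.7 0.9 -7.4 0;-5.1 0.8 -7.9 0;-4.5 0.7 -8.3 0;-3.8 0.6 -8.6 0;-3.1 0.5 -8.9 0;-2.4 0.4 -9.1 0;-1.7 0.3 -9.3 0;-0.9 0.1 -9.4 0;
```

{"api": "drive_tool", "payload": {
  "moves": "-9.1 1.4 -1.8 0;-9 1.4 -2.5 0;-8.7 1.3 -3.2 0;-8.5 1.3 -3.9 0;-8.1 1.2 -4.6 0;-7.7 1.2 -5.2 0;-7.3 1.1 -5.9 0;-6.8 1 -6.4 0;-6.3 1 -7 0;-5.7 0.9 -7.4 0;-5.1 0.8 -7.9 0;-4.5 0.7 -8.3 0;-3.8 0.6 -8.6 0;-3.1 0.5 -8.9 0;-2.4 0.4 -9.1 0;0 0 0 0;0 0 0 0"
}}

```text
clock: 33.42
ee_pos: [0.5785, 0.0055, 0.1936]
tool_rot: [[-0.001, -0.151, -0.989], [0.0, -0.989, 0.151], [-1.0, 0.0, 0.001]]
contact_force: [-0.3, -0.1, 0.2]
gripper_width: 0.0005
```

Run:
```python
from h import *
s=snapshot("scene");save("r3",s,(200,130,400,330),3.5)
```

```text
(no output)
```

View pics/r3.png

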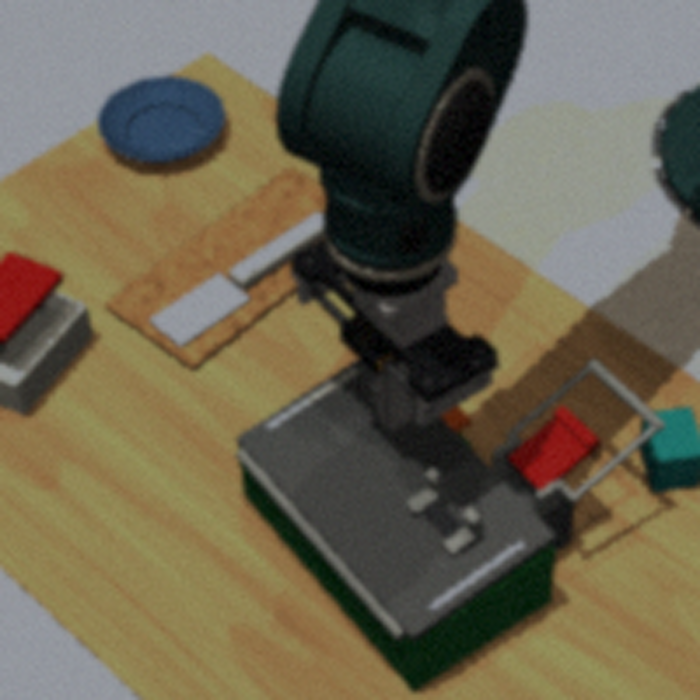

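{"api": "drive_tool", "payload": {
  "moves": "-1.7 0.3 -7 0;0 0 -5 0;0 0 -2 0;0 0 -1 0;0 0 -1 0;0 0 -1 0;0 0 0 0"
}}

```text
clock: 34.05
ee_pos: [0.577, 0.0059, 0.1787]
tool_rot: [[0.0, -0.151, -0.989], [-0.0, -0.989, 0.151], [-1.0, 0.0, -0.0]]
contact_force: [-13.1, -0.9, 32.8]
gripper_width: 0.0002
```

{"api": "drive_tool", "payload": {
  "moves": "0 0 2 0;0 0 0 0;0 0 0 0;0 0 20 0;0 0 40 0;-10 0 40 0;0 0 0 0"
}}

```text
clock: 34.63
ee_pos: [0.5683, 0.0062, 0.2858]
tool_rot: [[0.008, -0.15, -0.989], [0.0, -0.989, 0.15], [-1.0, -0.001, -0.008]]
contact_force: [0.3, 0.8, 0.6]
gripper_width: 0.0006
```

Run:
```python
from h import *
o=readout.observe();print(o["ee_pos"],o["contact_force"])
s=snapshot("scene");save("r4",s,(230,180,410,330),4.4)
```

```text
[0.56825204 0.00623537 0.28576021] [0.34376558 0.76215201 0.6252002 ]
```

View pics/r4.png

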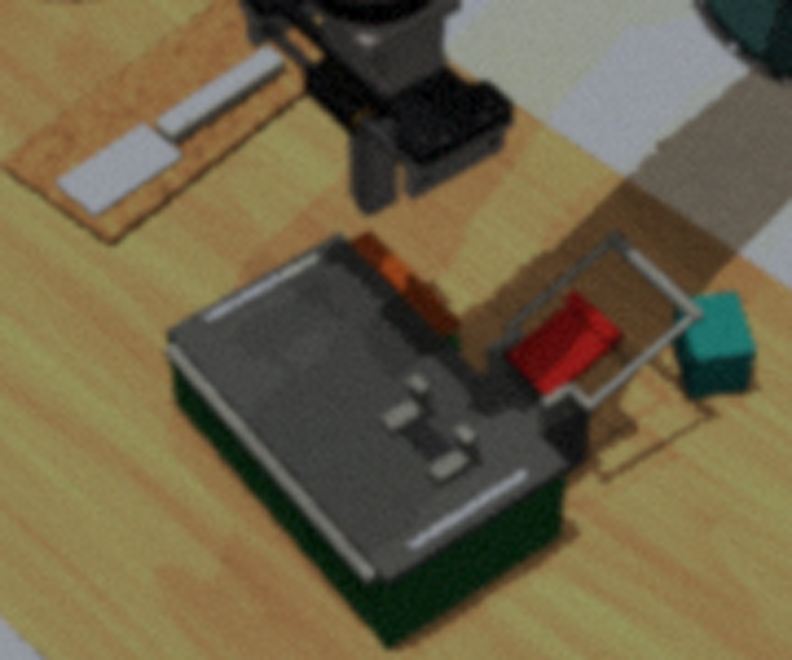

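```bash
sed -i 's/^C0+=.*/C0=np.array([0.621,0.048,0.])/' h.py
python3 - <<'E'
from h import *
o=readout.observe();print(o["q"].round(2),o["ee_pos"])
t=cw(-194.5,54,200);print(t,(t-o["ee_pos"])*1000)
E
```

```text
[ 0.17  0.35 -0.29  1.78  0.11  1.03 -1.88] [0.56789246 0.00598374 0.28265514]
[0.43690602 0.1307989  0.2       ] [-130.98643437  124.81515838  -82.65513552]
```

{"api": "drive_tool", "payload": {
  "moves": "-10 9.6 0 0.12;-10 9.6 0 0.12;-10 9.6 0 0.12;-10 9.6 0 0.12;-10 9.6 0 0.12;-10 9.6 0 0.12;-10 9.6 0 0.12;-10 9.6 0 0.12;-10 9.6 0 0.12;-10 9.6 0 0.12;-10 9.6 0 0.12;-10 9.6 0 0.12;-11 9.6 0 0.12;0 0 -20 0.011;0 0 0 0;0 0 0 0",
  "grip": 0.35
}}

```text
clock: 36.02
ee_pos: [0.4357, 0.1303, 0.2583]
tool_rot: [[-0.003, 0.988, -0.152], [-0.0, -0.152, -0.988], [-1.0, -0.003, 0.0]]
contact_force: [-0.2, 0.4, 0.8]
gripper_width: 0.0325
```

Run:
```python
from h import *
o=readout.observe();print(o["q"].round(2),o["ee_pos"],wc(o["ee_pos"]),np.degrees(np.arctan2(*o["tool_rot"][[1,0],1])))
s=snapshot("scene");save("r5",s,(300,160,430,290),5.5)
```

```text
[ 0.21  0.21 -0.63  2.05  0.16  0.93 -0.66] [0.43566117 0.13034639 0.25832198] [-195.66208356   53.36439625  258.32198256] -8.724139015397414
```

View pics/r5.png

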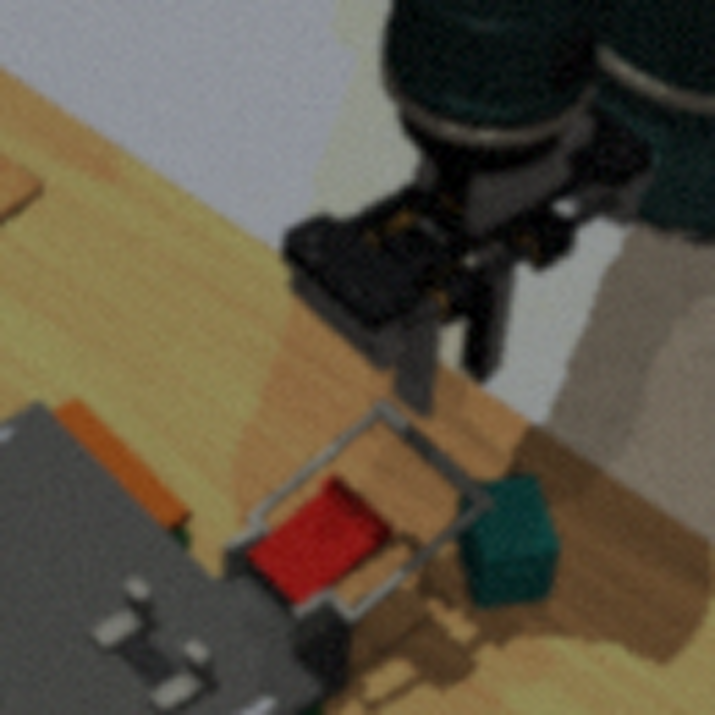

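{"api": "drive_tool", "payload": {
  "moves": "1 0 -20 0;0 0 -20 0;0 0 -10 0;0 0 -6 0;0 0 0 0;0 0 0 0"
}}

```text
clock: 36.57
ee_pos: [0.4373, 0.1308, 0.2037]
tool_rot: [[0.0, 0.989, -0.151], [0.0, -0.151, -0.989], [-1.0, -0.0, -0.0]]
contact_force: [0.0, 0.3, -0.0]
gripper_width: 0.033
```

Run:
```python
from h import *
o=readout.observe();print(o["ee_pos"],wc(o["ee_pos"]),o["contact_force"])
s=snapshot("scene");save("r6",s,(320,180,420,280),7)
```

```text
[0.43731222 0.1307566  0.20368963] [-194.09207463   54.01962949  203.6896288 ] [ 0.01814693  0.29380847 -0.00244461]
```

View pics/r6.png

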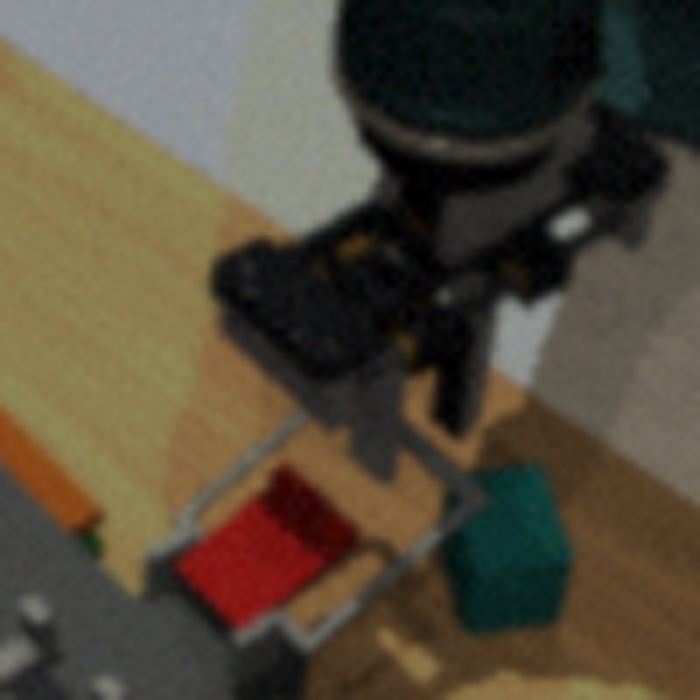

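{"api": "drive_tool", "payload": {
  "moves": "0 0 -5 0;0 0 0 0"
}}

```text
clock: 36.78
ee_pos: [0.4371, 0.1305, 0.1981]
tool_rot: [[0.0, 0.989, -0.151], [-0.0, -0.151, -0.989], [-1.0, 0.0, 0.0]]
contact_force: [0.1, -0.3, -0.4]
gripper_width: 0.0328
```

{"api": "drive_tool", "payload": {
  "moves": "0 0 0 0;0 0 0 0;0 0 0 0;0 0 0 0;0 0 0 0",
  "grip": 0,
  "force": 25
}}

```text
clock: 37.2
ee_pos: [0.4376, 0.1306, 0.1984]
tool_rot: [[0.001, 0.989, -0.151], [0.0, -0.151, -0.989], [-1.0, 0.001, -0.0]]
contact_force: [5.5, -1.7, -2.1]
gripper_width: 0.009
```

```bash
cat > latch.py <<'E'
import numpy as np
def H(f):
    t=np.array([-np.cos(f),np.sin(f)]);n=np.array([np.sin(f),np.cos(f)]);return np.array([-92,86.])+15*t-5.5*n
def bar(f,b): return H(f)+90.4*np.array([-np.cos(b),np.sin(b)])
E
python3 - <<'E'
from latch import *
B=np.r_[np.linspace(.27,1.12,10),np.linspace(1.12,2.85,19)[1:],]
P=np.array([bar(min(max(b-.85,.27),1.95),b) for b in B])
print(P[0],P[-1])
for i,(d) in enumerate(np.diff(P,axis=0)): print(i,f"{d[0]*.9885:.1f} {-d[0]*.1513:.1f} {d[1]:.1f} 0;",P[i+1].round(0),round(B[i+1],2))
E
```

```text
[-195.04847538  108.8127535 ] [ -4.97259969 127.95840261]
0 2.6 -0.4 8.1 0; [-192.  117.] 0.36
1 3.4 -0.5 7.8 0; [-189.  125.] 0.46
2 4.1 -0.6 7.5 0; [-185.  132.] 0.55
3 4.8 -0.7 7.0 0; [-180.  139.] 0.65
4 5.4 -0.8 6.6 0; [-175.  146.] 0.74
5 6.0 -0.9 6.0 0; [-168.  152.] 0.84
6 6.5 -1.0 5.4 0; [-162.  157.] 0.93
7 7.0 -1.1 4.8 0; [-155.  162.] 1.03
8 7.4 -1.1 4.1 0; [-147.  166.] 1.12
9 7.8 -1.2 4.9 0; [-139.  171.] 1.22
10 8.3 -1.3 4.2 0; [-131.  175.] 1.31
11 8.6 -1.3 3.3 0; [-122.  178.] 1.41
12 8.9 -1.4 2.5 0; [-113.  181.] 1.5
13 9.1 -1.4 1.6 0; [-104.  183.] 1.6
14 9.2 -1.4 0.7 0; [-95. 183.] 1.7
15 9.2 -1.4 -0.2 0; [-85. 183.] 1.79
16 9.2 -1.4 -1.1 0; [-76. 182.] 1.89
17 9.0 -1.4 -2.0 0; [-67. 180.] 1.98
18 8.8 -1.3 -2.8 0; [-58. 177.] 2.08
19 8.5 -1.3 -3.7 0; [-49. 174.] 2.18
20 8.1 -1.2 -4.5 0; [-41. 169.] 2.27
21 7.6 -1.2 -5.3 0; [-33. 164.] 2.37
22 7.1 -1.1 -6.0 0; [-26. 158.] 2.47
23 6.5 -1.0 -6.6 0; [-20. 151.] 2.56
24 5.9 -0.9 -7.2 0; [-14. 144.] 2.66
25 5.1 -0.8 -7.8 0; [ -9. 136.] 2.75
26 3.6 -0.5 -8.2 0; [ -5. 128.] 2.85
```

{"api": "drive_tool", "payload": {
  "moves": "2.6 -0.4 8.1 0;3.4 -0.5 7.8 0;4.1 -0.6 7.5 0;4.8 -0.7 7 0;5.4 -0.8 6.6 0;6 -0.9 6 0;6.5 -1 5.4 0;7 -1.1 4.8 0;7.4 -1.1 4.1 0;0 0 0 0"
}}

```text
clock: 38.03
ee_pos: [0.4859, 0.1232, 0.2562]
tool_rot: [[0.001, 0.988, -0.151], [0.0, -0.151, -0.988], [-1.0, 0.001, -0.001]]
contact_force: [-1.7, -1.1, 1.3]
gripper_width: 0.0093
```

Run:
```python
from h import *
o=readout.observe();print(o["ee_pos"],wc(o["ee_pos"]),o["contact_force"])
s=snapshot("scene");save("r7",s,(310,150,430,280),5.5)
```

```text
[0.48590633 0.12321896 0.25621515] [-144.91694946   53.91910408  256.21515367] [-1.68241323 -1.09861539  1.25542914]
```

View pics/r7.png

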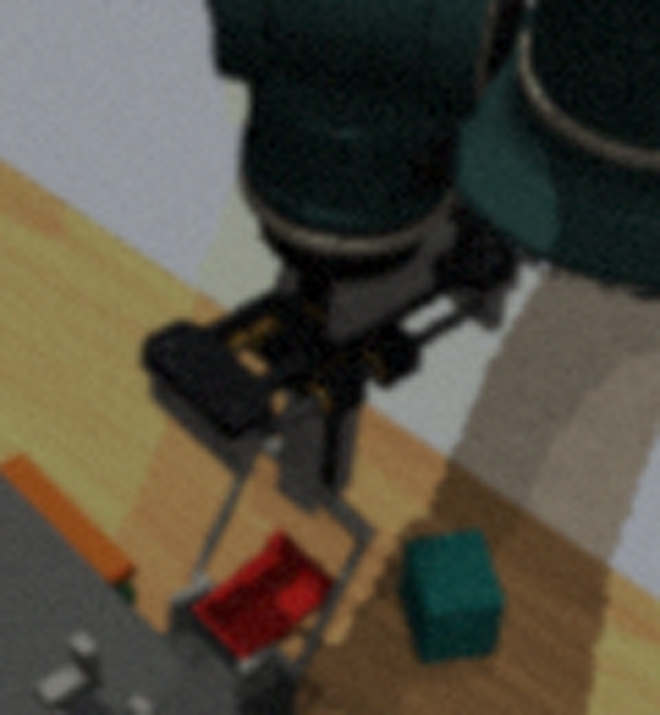

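The bar is in the grip and swinging up with the loop; forces are low. Continuing.

{"api": "drive_tool", "payload": {
  "moves": "7.8 -1.2 4.9 0;8.3 -1.3 4.2 0;8.6 -1.3 3.3 0;8.9 -1.4 2.5 0;9.1 -1.4 1.6 0;9.2 -1.4 0.7 0;9.2 -1.4 -0.2 0;9.2 -1.4 -1.1 0;9 -1.4 -2 0;0 0 0 0"
}}

```text
clock: 38.92
ee_pos: [0.5651, 0.1108, 0.2688]
tool_rot: [[0.0, 0.988, -0.151], [0.0, -0.151, -0.988], [-1.0, 0.0, -0.0]]
contact_force: [0.8, -2.3, 1.3]
gripper_width: 0.0094
```

Run:
```python
from h import *
o=readout.observe();print(o["ee_pos"],wc(o["ee_pos"]),o["contact_force"])
s=snapshot("scene");save("r8",s,(290,150,410,280),5.5)
```

```text
[0.565144  0.1108463 0.2687906] [-64.71949251  53.67435748 268.79060462] [ 0.83314448 -2.32795993  1.29565544]
```

View pics/r8.png

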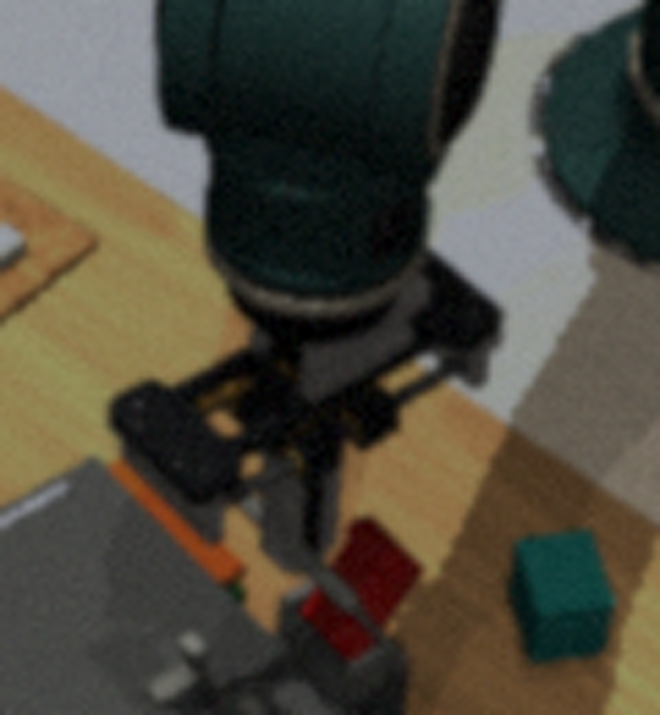

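{"api": "drive_tool", "payload": {
  "moves": "8.8 -1.3 -2.8 0;8.5 -1.3 -3.7 0;8.1 -1.2 -4.5 0;7.6 -1.2 -5.3 0;7.1 -1.1 -6 0;6.5 -1 -6.6 0;5.9 -0.9 -7.2 0;0 0 0 0"
}}

```text
clock: 39.63
ee_pos: [0.6169, 0.103, 0.2316]
tool_rot: [[-0.001, 0.989, -0.151], [0.0, -0.151, -0.989], [-1.0, -0.001, 0.0]]
contact_force: [1.2, -2.8, 0.6]
gripper_width: 0.0089
```

Run:
```python
from h import *
o=readout.observe();print(o["ee_pos"],wc(o["ee_pos"]),o["contact_force"])
s=snapshot("scene");save("r9",s,(270,150,410,290),5);t=snapshot("top");save("r9t",t,(235,180,355,300),5)
```

```text
[0.61685624 0.10295358 0.23159932] [-12.40840507  53.69448913 231.59932276] [ 1.19841578 -2.7866363   0.58249312]
```

View pics/r9.png

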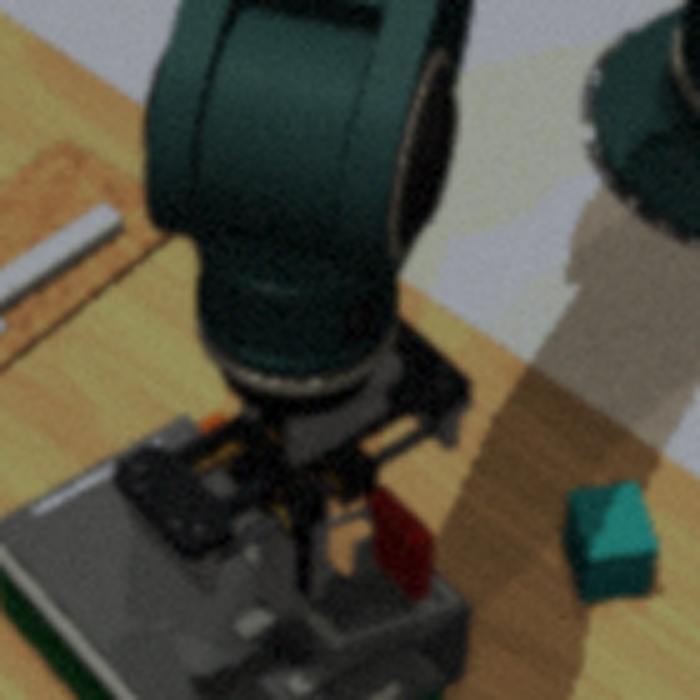

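{"api": "drive_tool", "payload": {
  "moves": "6 -0.9 -7.8 0;5 -0.8 -8.2 0;3 -0.5 -8 0;1 -0.2 -6 0;0 0 0 0;0 0 0 0"
}}

```text
clock: 40.23
ee_pos: [0.6309, 0.1011, 0.2034]
tool_rot: [[-0.0, 0.989, -0.15], [0.0, -0.15, -0.989], [-1.0, -0.0, -0.0]]
contact_force: [-2.2, -2.7, 0.6]
gripper_width: 0.0071
```

Run:
```python
from h import *
o=readout.observe();print(o["ee_pos"],wc(o["ee_pos"]),o["contact_force"])
s=snapshot("scene");save("r10",s,(270,180,410,320),5);t=snapshot("top");save("r10t",t,(235,180,355,300),5)
```

```text
[0.63092866 0.10114864 0.20337415] [  1.77511456  54.03892198 203.37414548] [-2.20961381 -2.72516362  0.55866591]
```

View pics/r10.png

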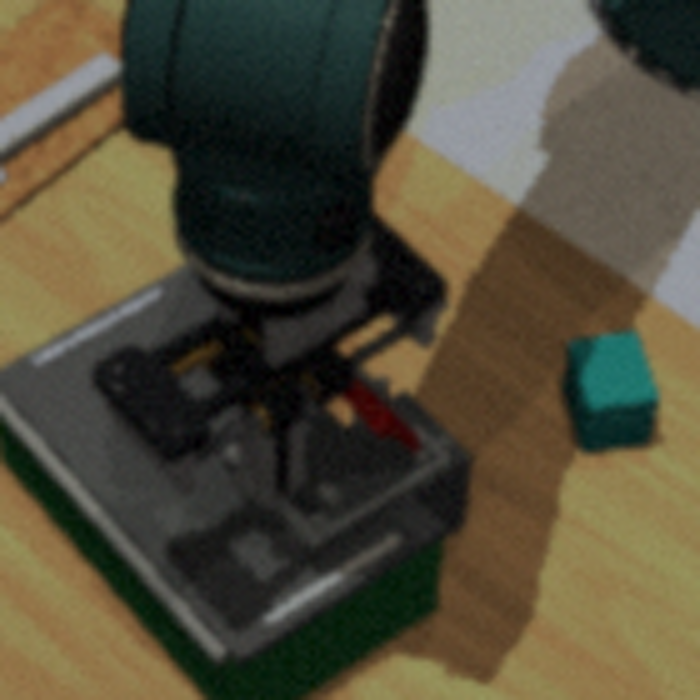

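View pics/r10t.png

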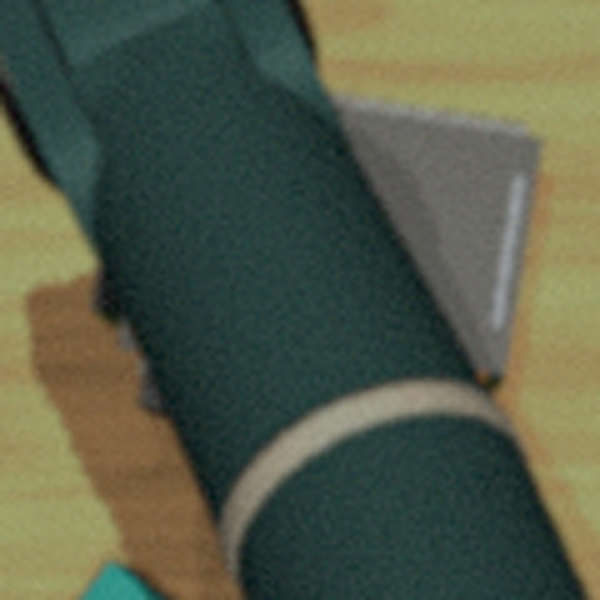

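{"api": "drive_tool", "payload": {
  "moves": "0 0 -3 0;0 0 0 0;0 0 0 0;0 0 0 0;0 0 0 0",
  "grip": 0.25
}}

```text
clock: 40.75
ee_pos: [0.6311, 0.1012, 0.2005]
tool_rot: [[0.0, 0.989, -0.15], [0.0, -0.15, -0.989], [-1.0, 0.0, -0.0]]
contact_force: [0.4, -0.8, -0.2]
gripper_width: 0.0233
```

{"api": "drive_tool", "payload": {
  "moves": "0 0 10 0;0 0 20 0;0 0 30 0;0 0 30 0;0 -30 30 0;0 -40 0 0;0 -40 0 0;0 -40 0 0;0 0 0 0"
}}

```text
clock: 41.5
ee_pos: [0.6308, -0.0575, 0.3203]
tool_rot: [[0.0, 0.987, -0.16], [-0.004, -0.16, -0.987], [-1.0, 0.001, 0.003]]
contact_force: [0.2, -0.9, -0.5]
gripper_width: 0.0234
```

Run:
```python
from h import *
o=readout.observe();print(o["ee_pos"],wc(o["ee_pos"]),o["contact_force"])
s=snapshot("scene");save("r11",s,(250,180,410,320),4.9);t=snapshot("top");save("r11t",t,(235,180,355,300),5)
```

```text
[ 0.63084729 -0.05753152  0.32032008] [  25.69677057 -102.82775453  320.32007965] [ 0.22844766 -0.93503708 -0.54687951]
```

View pics/r11.png

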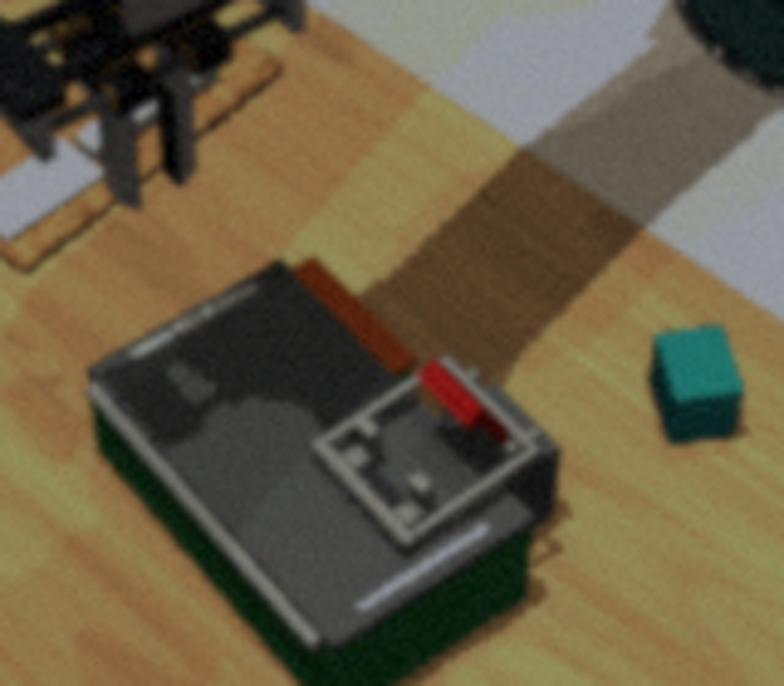

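View pics/r11t.png

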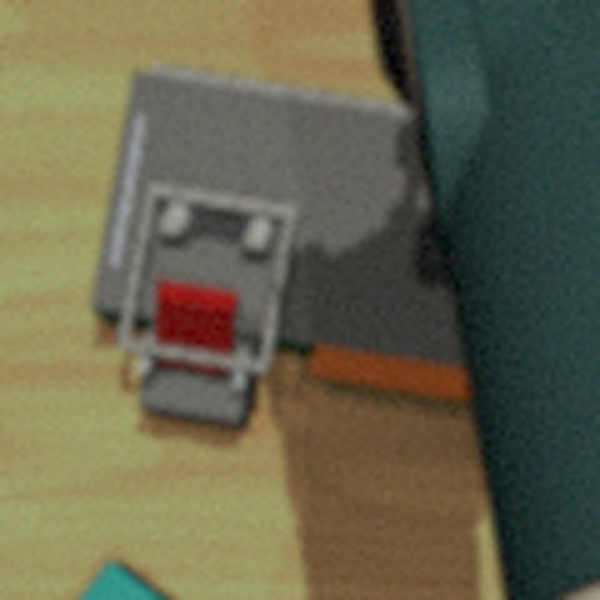

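Run:
```python
from h import *
for a,b in(((325,442),(295,209)),((408,540),(155,190))):
    p,e=tri((250+a[0]/4.9,180+a[1]/4.9),(235+b[0]/5,180+b[1]/5));print(wc(p),e)
# lever tip edge: top-view corners and scene corners
for a,b in(((424,364),(238,289)),((482,420),(158,283))):
    p,e=tri((250+a[0]/4.9,180+a[1]/4.9),(235+b[0]/5,180+b[1]/5));print("lever",wc(p),e)
```

```text
[ 0.50825948 11.78279974 91.90828478] 0.009490758530528847
[ 0.95414567 91.40933292 86.70613613] 0.005252176659005758
lever [-55.00265297  31.12422772 139.12203628] 0.007790029115018479
lever [-58.61641886  76.18349375 132.16211178] 0.009811321243778766
```

Run:
```python
from h import *
o=readout.observe();p=o["ee_pos"];t=cw(-38,55,217);print(p,t,(t-p)*1000)
def n(f):return np.array([np.sin(f),np.cos(f)])
def tt(f):return np.array([-np.cos(f),np.sin(f)])
F=np.r_[np.linspace(1.6,0,25)];R=np.interp(F,[0,.8,1.6],[52,42,38])
P=np.array([np.array([-92,86])+r*tt(f)+4.5*n(f) for f,r in zip(F,R)])
print("corner start",P[0],P[-1])
for i,d in enumerate(np.diff(P,axis=0)): print(i,f"{d[0]*.9885:.1f} {-d[0]*.1513:.1f} {d[1]:.1f} 0;",P[i+1].round(),F[i+1].round(2))
```

```text
[ 0.6309716  -0.05022971  0.32043818] [0.59175658 0.10811507 0.217     ] [ -39.21502351  158.34478861 -103.43818051]
corner start [-86.39233694 123.85239907] [-144.    90.5]
0 -2.5 0.4 0.6 0; [-89. 124.] 1.53
1 -2.6 0.4 0.4 0; [-92. 125.] 1.47
2 -2.6 0.4 0.3 0; [-94. 125.] 1.4
3 -2.7 0.4 0.1 0; [-97. 125.] 1.33
4 -2.7 0.4 -0.1 0; [-100.  125.] 1.27
5 -2.7 0.4 -0.3 0; [-102.  125.] 1.2
6 -2.7 0.4 -0.5 0; [-105.  124.] 1.13
7 -2.7 0.4 -0.7 0; [-108.  124.] 1.07
8 -2.6 0.4 -0.8 0; [-110.  123.] 1.0
9 -2.6 0.4 -1.0 0; [-113.  122.] 0.93
10 -2.5 0.4 -1.2 0; [-116.  121.] 0.87
11 -2.5 0.4 -1.4 0; [-118.  119.] 0.8
12 -2.7 0.4 -1.3 0; [-121.  118.] 0.73
13 -2.7 0.4 -1.5 0; [-124.  117.] 0.67
14 -2.6 0.4 -1.7 0; [-126.  115.] 0.6
15 -2.5 0.4 -1.9 0; [-129.  113.] 0.53
16 -2.4 0.4 -2.1 0; [-131.  111.] 0.47
17 -2.3 0.4 -2.3 0; [-134.  108.] 0.4
18 -2.2 0.3 -2.5 0; [-136.  106.] 0.33
19 -2.0 0.3 -2.7 0; [-138.  103.] 0.27
20 -1.8 0.3 -2.9 0; [-140.  100.] 0.2
21 -1.6 0.3 -3.1 0; [-141.   97.] 0.13
22 -1.4 0.2 -3.3 0; [-143.   94.] 0.07
23 -1.2 0.2 -3.4 0; [-144.   90.] 0.0
```

{"api": "drive_tool", "payload": {
  "moves": "-8 32 0 0;-8 32 0 0;-8 32 0 0;-8 32 0 0;-8 31 0 0.008;0 0 -15 0;0 0 0 0;0 0 0 0",
  "grip": 0
}}

```text
clock: 42.27
ee_pos: [0.5907, 0.1113, 0.3049]
tool_rot: [[-0.001, 0.99, -0.141], [-0.0, -0.141, -0.99], [-1.0, -0.001, 0.0]]
contact_force: [-0.3, 0.1, 0.0]
gripper_width: 0.0005
```

Run:
```python
from h import *
o=readout.observe();print(o["ee_pos"],wc(o["ee_pos"]),np.degrees(np.arctan2(*o["tool_rot"][[1,0],1])))
s=snapshot("scene");save("s1",s,(270,160,410,300),5)
```

```text
[0.59066301 0.11133937 0.30486712] [-39.5686948   58.02177729 304.86712173] -8.108464938243332
```

View pics/s1.png

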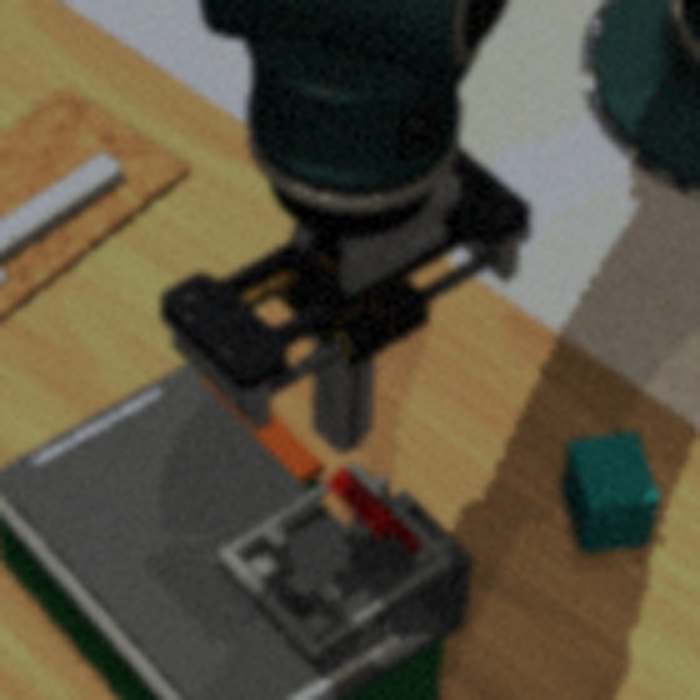

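{"api": "drive_tool", "payload": {
  "moves": "4 -4 -25 -0.01;0 0 -25 0;0 0 -20 0;0 0 -10 0;0 0 -6 0;0 0 0 0;0 0 0 0"
}}

```text
clock: 42.9
ee_pos: [0.5955, 0.1065, 0.2198]
tool_rot: [[0.001, 0.988, -0.153], [0.0, -0.153, -0.988], [-1.0, 0.001, -0.0]]
contact_force: [1.3, 0.1, -0.0]
gripper_width: 0.0003
```

Run:
```python
from h import *
o=readout.observe();print(o["ee_pos"],wc(o["ee_pos"]),o["contact_force"])
s=snapshot("scene");save("s2",s,(270,180,410,320),5)
```

```text
[0.59550256 0.10647115 0.21976947] [-34.04845576  53.94160841 219.769474  ] [ 1.31009486  0.12575407 -0.01959294]
```

View pics/s2.png

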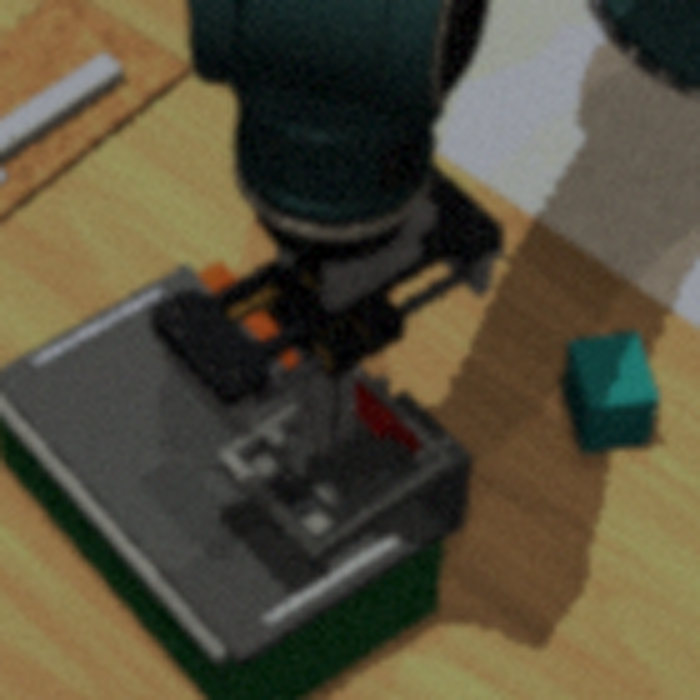

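{"api": "drive_tool", "payload": {
  "moves": "-6 0.9 0 0;-6 0.9 0 0;-6 0.9 0 0;-6 0.9 0 0;-6 0.9 0 0;-6 0.9 0 0;-6 0.9 0 0;-5 0.8 0 0;-5 0.8 0 0;-5 0.8 0 0;0 0 0 0"
}}

```text
clock: 43.87
ee_pos: [0.5371, 0.1154, 0.2187]
tool_rot: [[-0.001, 0.988, -0.152], [-0.0, -0.152, -0.988], [-1.0, -0.001, 0.0]]
contact_force: [1.4, 0.3, 1.3]
gripper_width: 0.0007
```

Run:
```python
from h import *
o=readout.observe();print(o["ee_pos"],wc(o["ee_pos"]),o["contact_force"])
s=snapshot("scene");save("s3",s,(270,180,410,320),5)
```

```text
[0.53709525 0.11544145 0.21868422] [-93.14058551  53.97396151 218.68421991] [1.41694829 0.31076721 1.25117203]
```

View pics/s3.png

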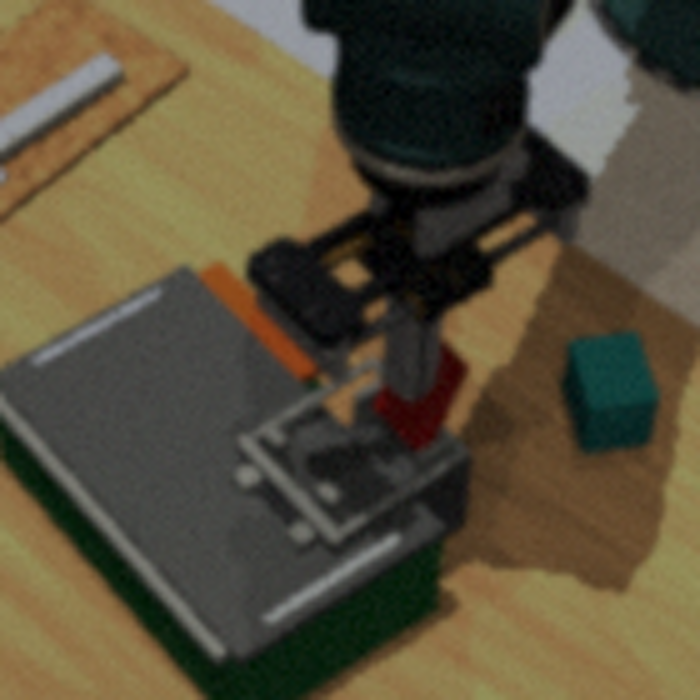

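{"api": "drive_tool", "payload": {
  "moves": "-2.7 0.4 0 0;-2.6 0.4 0 0;-2.6 0.4 0 0;-2.5 0.4 0 0;-2.5 0.4 -1 0;-2.7 0.4 -1.3 0;-2.7 0.4 -1.5 0;-2.6 0.4 -1.7 0;-2.5 0.4 -1.9 0;-2.4 0.4 -2.1 0;-2.3 0.4 -2.3 0;-2.2 0.3 -2.5 0;0 0 0 0"
}}

```text
clock: 45.0
ee_pos: [0.507, 0.12, 0.2039]
tool_rot: [[-0.001, 0.988, -0.152], [-0.0, -0.152, -0.988], [-1.0, -0.001, 0.0]]
contact_force: [0.1, -0.2, 0.3]
gripper_width: 0.0002
```

Run:
```python
from h import *
o=readout.observe();print(o["ee_pos"],wc(o["ee_pos"]),o["contact_force"])
s=snapshot("scene");save("s4",s,(270,180,410,320),5)
```

```text
[0.50704373 0.11998722 0.20386953] [-123.53391699   53.92180438  203.86953164] [ 0.06586464 -0.19624699  0.32891655]
```

View pics/s4.png

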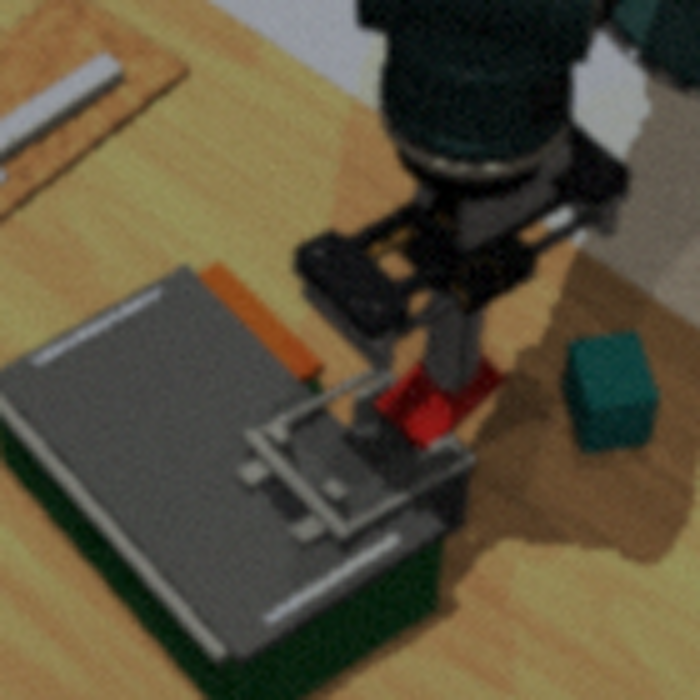

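{"api": "drive_tool", "payload": {
  "moves": "-2 0.3 -2.7 0;-1.8 0.3 -2.9 0;-1.6 0.3 -3.1 0;-1.4 0.2 -3.3 0;-1.2 0.2 -3 0;0 0 0 0"
}}

```text
clock: 45.55
ee_pos: [0.4991, 0.1212, 0.1886]
tool_rot: [[-0.001, 0.988, -0.152], [-0.0, -0.152, -0.988], [-1.0, -0.001, 0.0]]
contact_force: [0.0, 0.0, -0.8]
gripper_width: 0.0004
```

{"api": "drive_tool", "payload": {
  "moves": "0 0 -1.5 0;0 0 -1 0;0 0 0 0"
}}

```text
clock: 45.8
ee_pos: [0.4996, 0.1214, 0.1874]
tool_rot: [[-0.0, 0.988, -0.152], [-0.0, -0.152, -0.988], [-1.0, -0.0, 0.0]]
contact_force: [-7.7, -2.5, 16.5]
gripper_width: 0.0003
```

Run:
```python
from h import *
o=readout.observe();print(o["ee_pos"],wc(o["ee_pos"]),o["contact_force"])
s=snapshot("scene");save("s5",s,(270,180,410,320),5)
```

```text
[0.49962737 0.12136344 0.18739891] [-131.07311268   54.16038765  187.39891114] [-7.70040945 -2.47862824 16.49790471]
```

View pics/s5.png

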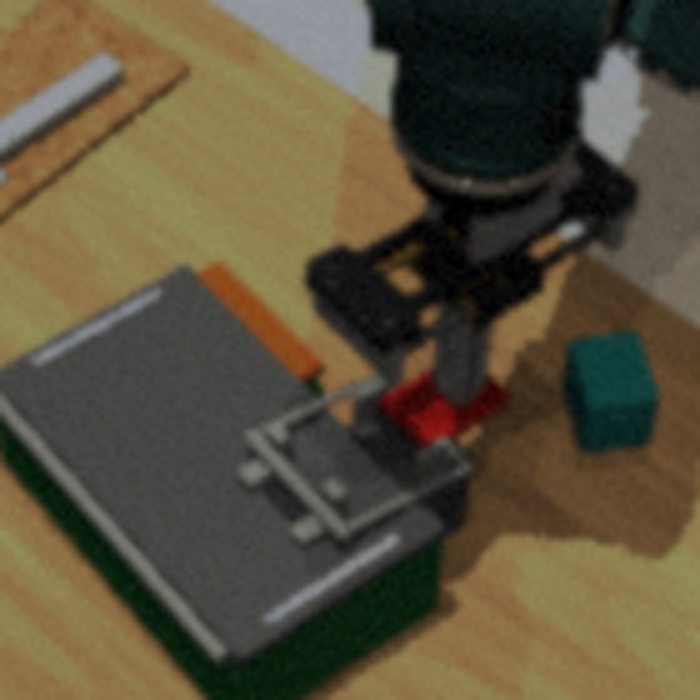

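{"api": "drive_tool", "payload": {
  "moves": "0 0 -0.5 0;0 0 0 0;0 0 5 0;0 0 20 0;0 0 30 0;-10 -20 30 0;0 -40 30 0;0 -40 0 0;0 -40 0 0;0 -40 0 0;0 0 0 0;0 0 0 0"
}}

```text
clock: 46.85
ee_pos: [0.4896, -0.0542, 0.2964]
tool_rot: [[-0.0, 0.988, -0.156], [-0.0, -0.156, -0.988], [-1.0, -0.0, 0.0]]
contact_force: [0.6, 1.3, -0.8]
gripper_width: 0.0004
```

Run:
```python
from h import *
o=readout.observe();print(o["ee_pos"],o["contact_force"])
s=snapshot("scene");save("s6",s,(270,180,410,320),5);t=snapshot("top");save("s6t",t,(235,180,355,320),4.2);cv2.imwrite("pics/full.png",s[:,:,::-1])
save("s6r",s,(220,160,330,250),6)
```

```text
[ 0.4896036  -0.05422431  0.29642562] [ 0.55619869  1.30844904 -0.82604299]
```

View pics/s6.png

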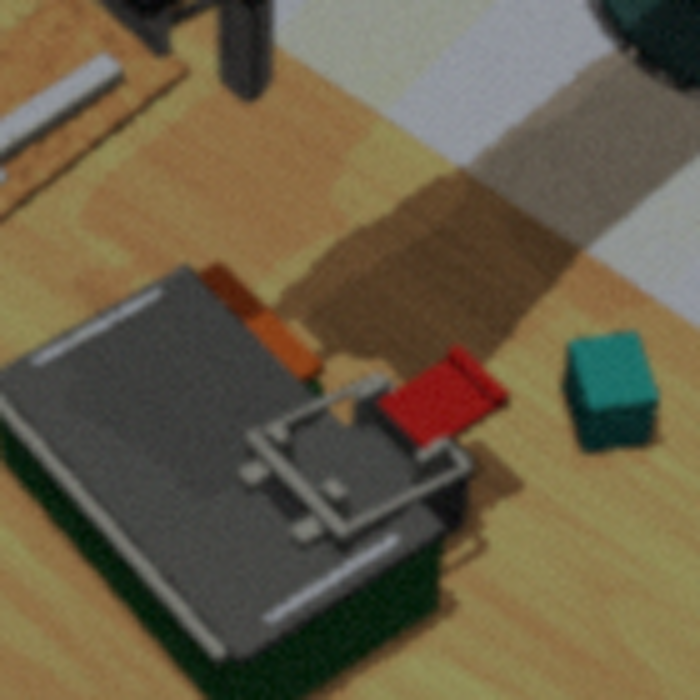

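View pics/s6t.png

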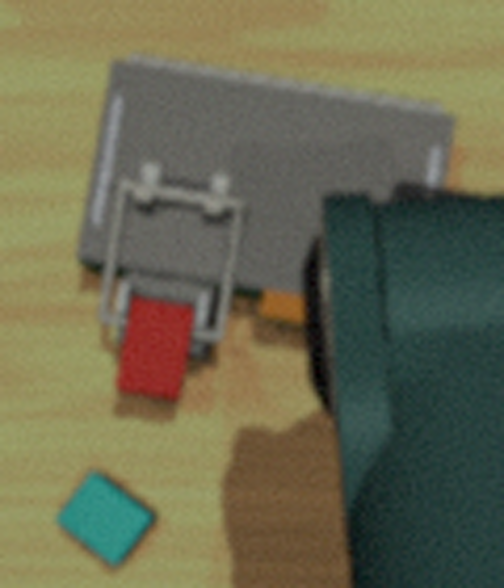

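View pics/full.png

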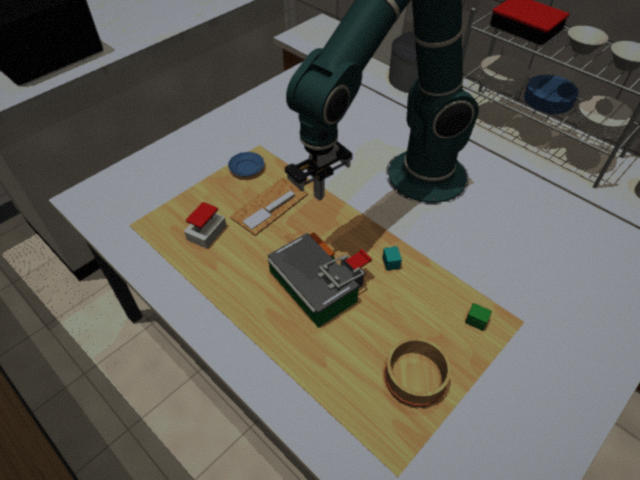

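Run:
```python
from h import *
S=lambda a:(270+a[0]/5,180+a[1]/5);T=lambda b:(235+b[0]/4.2,180+b[1]/4.2)
for nm,a,b in(("bar R",(250,436),(241,206)),("bar L",(343,530),(123,184)),("lev tipR",(458,350),(178,399)),("lev tipL",(507,398),(118,389))):
    p,e=tri(S(a),T(b));print(nm,wc(p).round(1),round(e,4))
s=snapshot("scene");t=snapshot("top");save("u1",s,(315,240,380,300),10);save("u2",t,(250,210,300,280),8)
```

```text
bar R [-17.7  10.6  89.2] 0.0022
bar L [-16.9  92.4  91.9] 0.0046
lev tipR [-152.7   30.9   84. ] 0.0018
lev tipL [-153.    72.6   81.5] 0.0033
```

View pics/u1.png

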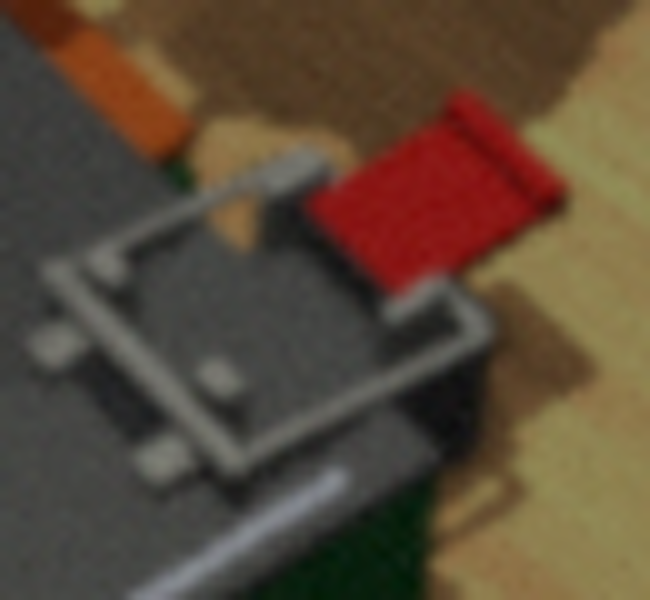

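View pics/u2.png

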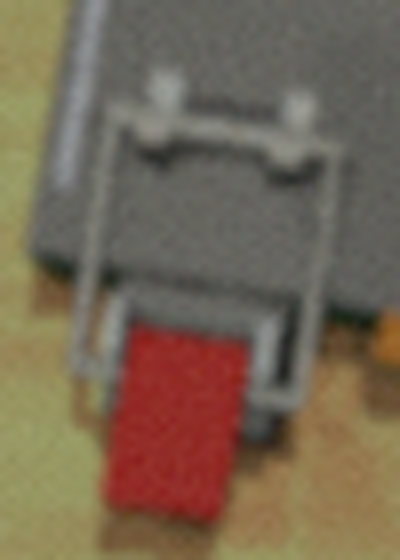

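View pics/s6r.png

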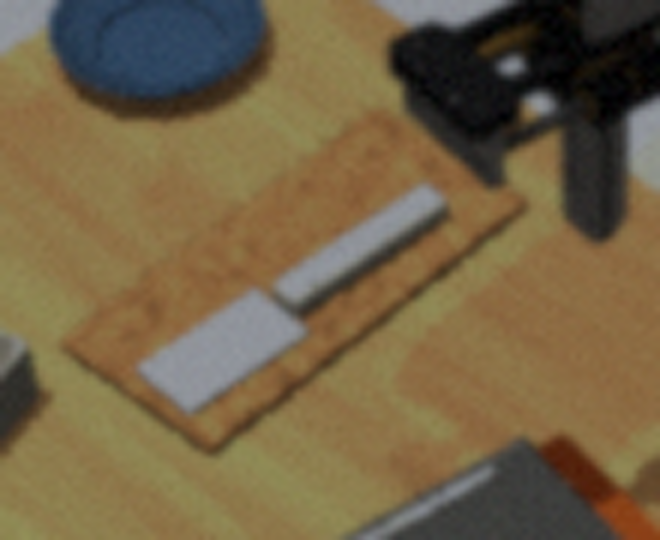

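Run:
```python
from station import r
print(r.hand_in())
```

```text
the job is handed in; nothing more can be done
None
```

The whole job is done and handed in at about 47 s of the 210 s allowed. `hand_in` reports no verdict, and I had no direct readings of the lid, lever or keeper joints, so the checks below come from camera views and tool forces.

**What I did**
- I took the paddle from the cork and pried the lid up with its blade under the orange lip. The same blade then swung the lid to about upright, and the paddle went back on the cork.
- I packed the blue, orange and yellow pots side by side in the case and left the green and turquoise look-alikes alone.
- I pushed the lid shut from behind, carried the loop's bar over the horns and released it behind them, then pressed the red lever down flat.

**What the last checks showed**
- **Lid:** it looks fully shut. My last press on it stopped at lid-top height with 33 N, under the 40 N limit.
- **Loop bar:** it lies behind both horns at about case (-17, 52, 91) mm. That suggests the keeper is drawn roughly 2 mm, a figure within the measuring error.
- **Lever:** the tip measures about 83 mm high against 86 mm for flat. It stayed down after I let go.
- **Paddle:** it lies flat, fully on the cork.
- **Tub, press and dish:** they look unmoved in the last scene picture. I did not measure their positions at the end.
- **Robot:** it was clear of everything at hand-in.

**Disagreements noticed**
- The two cameras differed by about 4 mm in x and 6 mm in y. I used the average, and the grasps and placings fitted it.
- While I lowered the bar behind the horns, the grip reading fell from 9 to 7 mm as the bar slid towards the fingertips. It still dropped where it should.

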